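Load and clamp a protection board in its test fixture

TASK

Put the loose protection board into the nest of the open test fixture, heatsink up and with its white connector in the gap on the clamp side, so that it lies flat between the nest walls. Then swing the clear lid down onto it without slamming it, and push the red clamp handle all the way down, so that the lid presses the board onto the contact pins. Leave the multimeter, cutters, screwdriver and solder spool where they are.

Things in the scene. Friction and masses are not known exactly. Their poses are not given: they have to be found in the camera images.
- board_mid (a point): Middle (half-way up) of the loose protection board: flat, ribbed grey heatsink on top, 94 mm long (x), 62 mm wide (y), 8 mm thick, 45 to 80 g; starts flat on the bench. x points to the short end with the white connector (which stands 4 mm out beyond the board), z up out of the heatsink. Grip it across the 62 mm width.
- board_end (a point): Middle of the connector end of the same board, 47 mm along x from board_mid.
- fixture: Test fixture, fixed to the bench: grey housing, 170 mm (x) by 240 mm (y) with a black deck 50 mm above the bench, lamps and switch on its front, facing the robot. Origin on the bench under the nest; axes as nest's. Lid hinge on the +y side, clamp on the -y side.
- nest (a point): Where board_mid lies once loaded and clamped, 58 mm above the bench. x roughly away from the robot, y to the lid hinge, z up. The board lies along y, its x (connector) to -y. White walls rise 20 mm above the deck, 2 mm clear of the board all round, the top 7 mm sloping out by 5 mm; long sides open for 60 mm. Unpressed, the board rests 4 mm higher, on sprung pins (about 9 N to press down).
- lid (a joint): Angle of the clear hinged lid (plate 130 by 127 mm, 8 mm thick, four black pressure feet 16 mm long on its underside): 0 shut, 1.57 upright; starts leaning open at 1.7 to 2.0, its bar up to 255 mm above the bench. The hinge is stiff: the lid stays where it is left and takes some 3 N at the bar to move. Shut by hand and let go, it stands at 0.02 to 0.09 on the pins; the clamp brings it to 0.
- lid_hinge (a point): Point on the lid's hinge axis, level with the middle of the bar; 82 mm above the bench and 75 mm in +y of the nest. The axis lies along the nest's x.
- lid_bar (a point): Middle of the lid's black round handle bar (12 mm thick, 60 mm free length along the nest's x), 36 mm beyond the lid's edge, so that a finger fits between. At lid angle a it lies 171 mm * cos(a) in -y of lid_hinge and 171 mm * sin(a) above it. It may be pinched from above, one finger on each side, and turns between the fingers.
- clamp_handle (a joint): Angle of the red clamp handle: 0 open (it points 63 degrees above level, towards the nest's -y), 1.1 clamped (level, pointing to -y). It stays where it is left and takes 5 to 10 N to push. A linked arm with a rubber foot comes down on the lid with it. Starts open.
- clamp_pivot (a point): Pivot of the clamp handle, 106 mm above the bench, 113 mm in -y and 45 mm in +x of the nest. Its axis lies along the nest's x. The clamp stands on a block 34 mm wide (x) and 50 mm deep; when open its raised arm and handle reach 190 mm above the bench.
- clamp_grip (a point): Point on the axis of the red grip, 62 mm from the pivot. The grip is round, 19 mm thick, and reaches from 30 to 88 mm from the pivot. With the handle's joint at q this point is 62 mm * cos(1.1 - q) in -y of the pivot and 62 mm * sin(1.1 - q) above it.
- multimeter: Bystander: orange and black multimeter, 158 by 80 by 46 mm, lying on its back; origin in the middle of its underside.
- cutters: Bystander: red side cutters, 141 by 50 by 11 mm, lying flat; origin in the middle underneath.
- driver: Bystander: red screwdriver, 197 by 26 by 29 mm, lying down; origin in the middle underneath.
- spool: Bystander: blue and silver spool of solder, 56 mm across and 38 mm high; origin in the middle underneath.
Things that resemble listed ones, but are neither listed nor needed, are in the scene too. What is shaped like the part that bears board_mid but pink is not meant.

How it is judged:
On the way, in this order (a step that is already met when the one before it is completed fails the run):
1. the board lies flat in the nest, the right way round, with the lid still open (horizontal distance between board_mid and nest below 0.004 m and angle between the x axis of board_mid and the y axis of nest, either way round below 0.06 rad and angle between board_mid's own z axis and vertical below 0.06 rad and y of board_end in the frame of nest below -0.03 m and z of board_mid in the frame of nest between -0.002 and 0.0065 m and value of joint lid above 0.5 rad), for 0.2 s.
2. the lid is down on the board (horizontal distance between board_mid and nest below 0.004 m and angle between the x axis of board_mid and the y axis of nest, either way round below 0.06 rad and angle between board_mid's own z axis and vertical below 0.06 rad and y of board_end in the frame of nest below -0.03 m and value of joint lid below 0.13 rad), for 0.2 s.
At the end, for the whole second after the job is handed in: The board lies in the nest, middle within 4 mm, within 0.06 rad of flat and of the nest's direction, connector end at the clamp side, pressed down to within 2 mm of its clamped height; the lid is shut (below 0.025 rad) and the clamp handle fully down (above 1.04 rad) (horizontal distance between board_mid and nest below 0.004 m and angle between the x axis of board_mid and the y axis of nest, either way round below 0.06 rad and angle between board_mid's own z axis and vertical below 0.06 rad and y of board_end in the frame of nest below -0.03 m and z of board_mid in the frame of nest between -0.002 and 0.0018 m and value of joint lid below 0.025 rad and value of joint clamp_handle above 1.04 rad); the robot touches nothing.
It fails at once if the lid is slammed (it comes down over the last 0.4 rad faster than 3 rad/s) (velocity of joint lid below -3 rad/s and value of joint lid below 0.4 rad).
It fails at once if a bystander is moved by more than 3 cm (distance of any of multimeter, cutters, driver, spool from where it was at the start of the episode above 0.03 m).
It also fails if it takes over 72 s, if anything falls off the work surface, if the arm or the gripper's body presses on something with over 40 N, if the wrist force passes 120 N, or if a joint passes its speed limit or range.

ROBOT

A 6-joint arm with a two-finger parallel gripper is mounted at the origin on a cart in front of the work surface, level with it; the furniture and walls round the work are solid. World frame = base frame: x ahead of the robot, y to its left, z up, the work surface at z = 0. Lengths are in m, angles in rad, forces in N, time in s.
With the tool pointing down it reaches from about 0.325 to 0.875 m from the base axis. Payload 4.4 kg.
Tool frame: the origin (TCP) lies where the fingers leave the gripper's body, on its centre line; the fingertips stand 73 mm ahead of it and the grasp point (between the pads) lies 54 mm ahead of it; z points along the fingers, y is the line along which they close (so a half turn about z gives the same grasp; the last joint's range is limited). The gripper opens to 85 mm and grips with 20 to 120 N. Pads are 22 mm wide; open, the fingers measure 114 mm over their backs; the gripper's body (76 mm by 85 mm) begins 54 mm behind the grasp point. The pads swing forward as they close: fully open they stand 13 mm farther back than shut.
Start: joints at [-1.302, 0.207, 1.542, -0, 1.393, -0.15], TCP at [0.234, -0.525, 0.304] pointing down, gripper open.
Joint ranges: [-2.73, 2.73], [-0.86, 2.22], [0.23, 2.46], [-1.11, 4.25], [0.08, 2.63], [-2.82, 2.82]. Speed limits (rad/s): [2.79, 2.79, 3.14, 3.14, 3.14, 3.14].

INTERFACE

Orientations are given as a unit quaternion [x, y, z, w].
In Python, from station import sensors, camera, order gives the robot as it stands.
- The arm moves only by the tool move_arm, never from a script. Its argument "steps" is a list of rows, each an object of numbers: "dx", "dy", "dz": the shift along the tool's x, y, z in m; "rx", "ry", "rz": the turn, a rotation vector about the tool's x, y, z in degrees; "claw": the closure, from 0 (fully open) to 1 (shut). A call has 1 to 8 rows; each row shifts and turns the commanded pose from where the row before left it, along the tool's axes as they then stand; what a row does not reach is not made up. A row lasts 1/10 s, in which the tool goes at most 50 mm and 8.59 degrees, less where a joint would pass 70% of its speed; a pose out of reach is approached as far as the arm can. A call is refused whole if a number of a shift passes 0.05 or a number of a turn 8.59, either way. A call with a gripper value outside its range is refused whole. The fingers move at their own pace and stop on an object; "grip_force" is the grip in N (left out, the last holds). Time passes only in rows, so rows that do not move let the fingers close. It gives the time, the measured TCP pose, the force, the opening and the grip force at its end, in the units of the state.
- sensors.state(): the state, without advancing time (a new reading comes with each control period).
- camera(name): name is "scene" or "top" or "wrist"; returns a dict with "img" (400x640x3 uint8, red, green, blue), "fx", "fy", "cx", "cy" (pixels), "rvec" (rotation vector, rad) and "tvec" (3), from world to camera coordinates, as OpenCV has them; the wrist camera has in their place "hand_eye" (4x4, takes a point from camera to tool coordinates, whose origin is the TCP and whose axes are the flange's). Camera axes: x right, y down, z forward; pixel columns grow to the right and rows downward; lengths in m; the calibration is good to about 2 mm. A picture is of the moment at which its call begins: read the wrist's pose just before it. There is no depth.
- order.hand_in(): hands the job in; it is judged then, once.
The state is a dict: "clock": time; "joint_pos": joint angles; "qd": joint speeds; "effort": joint torques, N m; "ee_pos": TCP position; "orientation": TCP orientation; "force": force on the tool from outside, world axes, zero at the start; "moment": the same for the moment, N m; "finger_gap": finger opening in m; "grip_force": force on a finger pad.
Only numpy, scipy, OpenCV 4.12 (cv2) and the standard library are available. Lean on these libraries where they do the work, as an engineer would, in place of code of your own. Each camera call takes 0.05 s, during which the arm holds its last target. There are 200 camera calls.

## Working session

There is one attempt and no reset: what is moved stays moved. The work goes in short steps, Python scripts to look and compute and a tool call to move; the robot and the scene stay as the last step left them, time stands still between calls to the robot, and variables do not carry over. Pictures are saved under pics/ and viewed, at most 10 in all, crops included, and the job is handed in when it is done.

Besides the shell and the picture viewer there is one more tool, called after "Emit:" by a JSON object that holds its "fn" and its "kwargs". move_arm: Moves the arm, as the interface text tells. Its arguments: {"type":"object","properties":{"steps":{"type":"array"},"grip_force":{"type":"number"}},"required":["steps"]}

```bash
mkdir -p pics; ls
python3 - <<'E'
from station import sensors,camera
import cv2,json
print(sensors.state())
import numpy as np
for n in ("scene","top"):
    c=camera(n); cv2.imwrite(f"pics/{n}0.png",c.pop("img")[:,:,::-1]); print(n,c)
    np.save(f"{n}_cal.npy",c,allow_pickle=True)
E
```

```text
pics
{'clock': 0.0, 'joint_pos': array([-1.30250772e+00,  2.07445954e-01,  1.54296886e+00,  2.02073648e-05,
        1.39355593e+00, -1.50519358e-01]), 'qd': array([ 0.00033083, -0.00111792,  0.00052433,  0.00235678,  0.00062919,
       -0.00108388]), 'effort': array([ 1.19000892e-03, -3.83026743e+01, -2.91599035e+01, -2.43107770e-04,
        1.04074224e-02,  6.23761437e-06]), 'ee_pos': array([ 0.23365674, -0.52471775,  0.3027038 ]), 'orientation': array([ 9.78154668e-01,  2.07875039e-01, -6.00500950e-05, -1.18757136e-03]), 'force': array([ 0.0656057 , -0.23489933, -0.91002842]), 'moment': array([-0.04219225, -0.01979898,  0.04752155]), 'grip_force': 0.0, 'finger_gap': 0.08528056086077503}
scene {'fx': 496.999232194436, 'fy': 496.999232194436, 'cx': 326.00821635057474, 'cy': 196.36720677402099, 'rvec': array([ 1.33866062, -2.32018448,  0.83782929]), 'tvec': array([0.26438836, 0.45920355, 1.56295539])}
top {'fx': 462.84308900304757, 'fy': 462.84308900304757, 'cx': 319.84349965158185, 'cy': 189.40130738720754, 'rvec': array([ 2.18611918, -2.22283938,  0.06132586]), 'tvec': array([0.01282518, 0.55398831, 1.36116382])}
```

View pics/scene0.png

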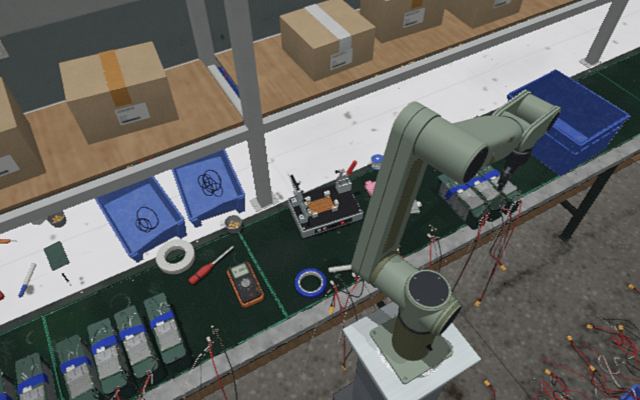

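View pics/top0.png

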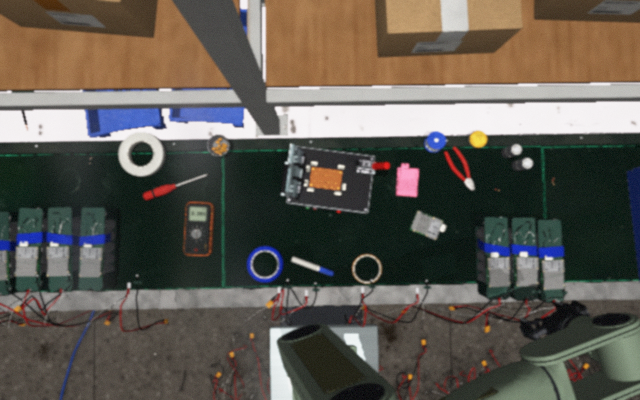

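Top view: the grey board is at about (428,225), with its white connector probably at (443,228). A pink lookalike is at (407,180). Both are candidates, and the grey one fits because the pink one is excluded. The fixture is centred near (328,180), with the lid at (293,175) and the red clamp at (381,166). I'll confirm in an enlarged crop.

```bash
cat > h.py <<'E'
import numpy as np,cv2
from scipy.spatial.transform import Rotation as R
def cal(n): return np.load(f"{n}_cal.npy",allow_pickle=True).item()
def ray(c,u,v):
    M=R.from_rotvec(c["rvec"]).as_matrix(); o=-M.T@c["tvec"]
    return o,M.T@np.array([(u-c["cx"])/c["fx"],(v-c["cy"])/c["fy"],1])
def atz(c,u,v,z):
    o,d=ray(c,u,v); return o+d*(z-o[2])/d[2]
def tri(obs):
    A=0;b=0
    for o,d in obs:
        d=d/np.linalg.norm(d); P=np.eye(3)-np.outer(d,d); A=A+P; b=b+P@o
    return np.linalg.solve(A,b)
E
python3 - <<'E'
import cv2,numpy as np
from h import *
t=cv2.imread("pics/top0.png")
a=cv2.resize(t[130:250,270:470],None,fx=4,fy=4,interpolation=cv2.INTER_CUBIC)
cv2.imwrite("pics/topcrop.png",a)
c=cal("top")
for n,u,v,z in [("board",428,225,.004),("conn",443,228,.004),("nest",325,179,.06),("pink",407,180,0)]: print(n,atz(c,u,v,z).round(3))
E
```

```text
board [ 0.443 -0.317  0.004]
conn [ 0.433 -0.362  0.004]
nest [ 0.582 -0.011  0.06 ]
pink [ 0.579 -0.259  0.   ]
```

View pics/topcrop.png

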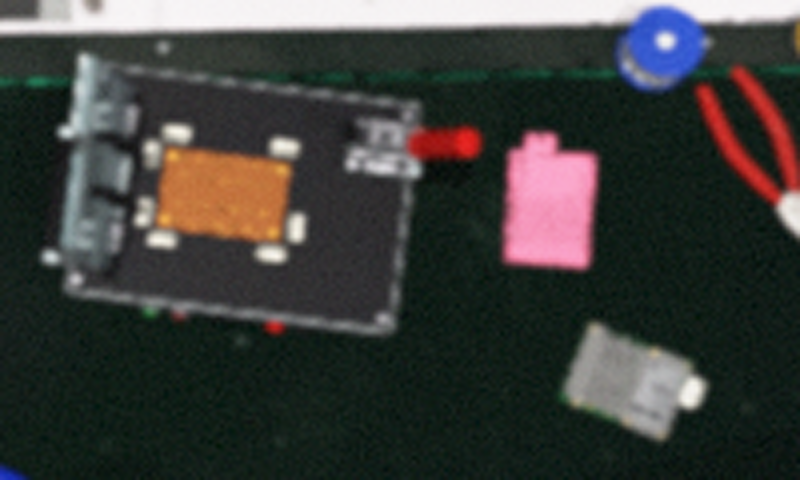

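The crop shows the grey ribbed board, heatsink up, with its white connector at crop (690,393). It is the board meant, and the pink one at (550,210) is the decoy. The nest is at crop (225,195), with the lid on the left and the clamp on the right.

```bash
cat >> h.py <<'E'
def tool(phi):  # tool pointing down, tool y at world angle phi (deg)
    p=np.radians(phi); return np.array([[-np.sin(p),np.cos(p),0],[np.cos(p),np.sin(p),0],[0,0,-1]]) 
def plan(pos,Rt,vmax=.045,s=None):
    from station import sensors
    s=s or sensors.state(); R0=R.from_quat(s["orientation"]); Rt=R.from_matrix(Rt)
    rv=np.degrees((R0.inv()*Rt).as_rotvec()); 
    d=Rt.inv().apply(np.array(pos)-s["ee_pos"])
    n=int(np.ceil(np.abs(rv).max()/8)); m=int(np.ceil(np.linalg.norm(d)/vmax))
    print("at",s["ee_pos"].round(4),"turn tot",rv.round(2),"n",n,(rv/max(n,1)).round(2),"| then shift tot",d.round(4),"m",m,(d/max(m,1)).round(4))
def toolm(phi):
    p=np.radians(phi); return np.array([[-np.sin(p),np.cos(p),0],[np.cos(p),np.sin(p),0],[0,0,-1.]]).T if 0 else np.column_stack([[-np.sin(p),np.cos(p),0],[np.cos(p),np.sin(p),0],[0,0,-1]])
def wray(c,s,u,v):
    H=c["hand_eye"]; Rt=R.from_quat(s["orientation"]).as_matrix()
    d=H[:3,:3]@np.array([(u-c["cx"])/c["fx"],(v-c["cy"])/c["fy"],1])
    return s["ee_pos"]+Rt@H[:3,3],Rt@d
def wcal(): return np.load("w_cal.npy",allow_pickle=True).item()
def wsnap(name):
    import pickle; from station import sensors,camera
    s=sensors.state(); c=camera("wrist"); cv2.imwrite(f"pics/{name}.png",c.pop("img")[:,:,::-1])
    pickle.dump((c,s),open(f"{name}.pkl","wb")); return c,s
def wload(name):
    import pickle; return pickle.load(open(f"{name}.pkl","rb"))
E
sed -i '/^def tool(phi)/,+1d' h.py
python3 - <<'E'
from h import *
c,s=wsnap("w0"); print(c); print(R.from_quat(s["orientation"]).as_matrix().round(3))
plan([.46,-.30,.30],toolm(-20),s=s)
E
```

```text
{'fx': 288.55658792480494, 'fy': 288.55658792480494, 'cx': 316.4897342034628, 'cy': 199.88049241181818, 'hand_eye': array([[ 2.09603197e-03, -9.55868195e-01, -2.93788358e-01,
         7.51089645e-02],
       [ 9.99997443e-01,  2.25292769e-03, -1.95635079e-04,
         8.20631993e-04],
       [ 8.48885277e-04, -2.93787197e-01,  9.55870474e-01,
        -7.02486227e-02],
       [ 0.00000000e+00,  0.00000000e+00,  0.00000000e+00,
         1.00000000e+00]])}
[[ 0.914  0.407 -0.001]
 [ 0.407 -0.914  0.002]
 [ 0.    -0.002 -1.   ]]
at [ 0.2337 -0.5248  0.3028] turn tot [ -0.11  -0.07 -46.01] n 6 [-0.02 -0.01 -7.67] | then shift tot [0.2886 0.1358 0.0028] m 8 [0.0361 0.017  0.0004]
```

Emit:
{"fn": "move_arm", "kwargs": {"steps": [{"dx": 0.037, "dy": -0.014}, {"dx": 0.037, "dy": -0.014}, {"dx": 0.037, "dy": -0.014}, {"dx": 0.037, "dy": -0.014}, {"dx": 0.037, "dy": -0.014}, {"dx": 0.037, "dy": -0.014}, {"dx": 0.037, "dy": -0.014}, {"dx": 0.037, "dy": -0.014}]}}

```text
$.steps[0]: bad value
```

Emit:
{"fn": "move_arm", "kwargs": {"steps": [{"rz": -7.67}, {"rz": -7.67}, {"rz": -7.67}, {"rz": -7.67}, {"rz": -7.67}, {"rz": -7.67}, {}, {}]}}

```text
$.steps[0]: bad value
```

Run:
```python
from h import *
c,s=wsnap("w1"); print(s["ee_pos"],s["joint_pos"].round(2))
plan([.46,-.30,.30],toolm(-20),s=s)
```

```text
[ 0.23368712 -0.52486591  0.3029583 ] [-1.3   0.21  1.54  0.    1.39 -0.15]
at [ 0.2337 -0.5249  0.303 ] turn tot [ -0.09  -0.06 -46.01] n 6 [-0.02 -0.01 -7.67] | then shift tot [0.2887 0.1358 0.003 ] m 8 [0.0361 0.017  0.0004]
```

View pics/w1.png

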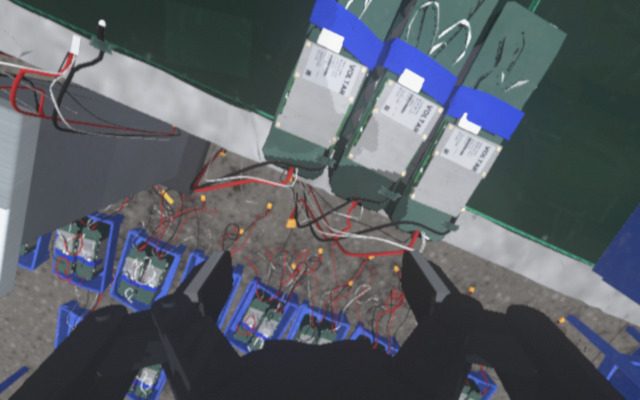

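The moves were refused, so this picture only shows the start view: packs, with the fingers at the bottom. I'll retry with every field filled in.

Emit:
{"fn": "move_arm", "kwargs": {"steps": [{"dx": 0.037, "dy": -0.014, "dz": 0, "rx": 0, "ry": 0, "rz": 0, "claw": 0}, {"dx": 0.037, "dy": -0.014, "dz": 0, "rx": 0, "ry": 0, "rz": 0, "claw": 0}, {"dx": 0.037, "dy": -0.014, "dz": 0, "rx": 0, "ry": 0, "rz": 0, "claw": 0}, {"dx": 0.037, "dy": -0.014, "dz": 0, "rx": 0, "ry": 0, "rz": 0, "claw": 0}, {"dx": 0.037, "dy": -0.014, "dz": 0, "rx": 0, "ry": 0, "rz": 0, "claw": 0}, {"dx": 0.037, "dy": -0.014, "dz": 0, "rx": 0, "ry": 0, "rz": 0, "claw": 0}, {"dx": 0.037, "dy": -0.014, "dz": 0, "rx": 0, "ry": 0, "rz": 0, "claw": 0}, {"dx": 0.037, "dy": -0.014, "dz": 0, "rx": 0, "ry": 0, "rz": 0, "claw": 0}]}}

```text
clock: 1.0
ee_pos: [0.4596, -0.3012, 0.3038]
orientation: [0.978, 0.208, -0.0, -0.0]
force: [0.4, -0.5, -0.1]
finger_gap: 0.0851
grip_force: 0.0
```

Emit:
{"fn": "move_arm", "kwargs": {"steps": [{"dx": 0, "dy": 0, "dz": 0, "rx": 0, "ry": 0, "rz": -7.67, "claw": 0}, {"dx": 0, "dy": 0, "dz": 0, "rx": 0, "ry": 0, "rz": -7.67, "claw": 0}, {"dx": 0, "dy": 0, "dz": 0, "rx": 0, "ry": 0, "rz": -7.67, "claw": 0}, {"dx": 0, "dy": 0, "dz": 0, "rx": 0, "ry": 0, "rz": -7.67, "claw": 0}, {"dx": 0, "dy": 0, "dz": 0, "rx": 0, "ry": 0, "rz": -7.67, "claw": 0}, {"dx": 0, "dy": 0, "dz": 0, "rx": 0, "ry": 0, "rz": -7.67, "claw": 0}, {"dx": 0, "dy": 0, "dz": 0, "rx": 0, "ry": 0, "rz": 0, "claw": 0}]}}

```text
clock: 1.7
ee_pos: [0.4586, -0.3025, 0.3036]
orientation: [0.819, 0.574, -0.0, -0.0]
force: [0.5, -0.0, -0.2]
finger_gap: 0.0855
grip_force: 0.0
```

Run:
```python
from h import *
c,s=wsnap("w2"); print(s["ee_pos"],s["joint_pos"].round(2))
```

```text
[ 0.45858888 -0.30250194  0.30361668] [-0.74  0.15  1.6  -0.    1.38 -0.39]
```

View pics/w2.png

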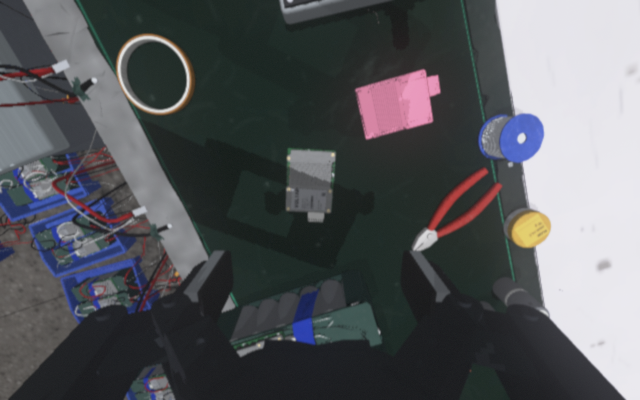

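The wrist view shows the grey board with corners at about (289,149), (336,151), (332,213) and (286,211), and its connector at (315,217). The pink decoy is at (398,105). Next I'll fit the outline on the rectified plane, and take a second view from lower down.

Emit:
{"fn": "move_arm", "kwargs": {"steps": [{"dx": -0.02, "dy": 0.0, "dz": 0.04, "rx": 0, "ry": 0, "rz": 0, "claw": 0}, {"dx": -0.02, "dy": 0.0, "dz": 0.04, "rx": 0, "ry": 0, "rz": 0, "claw": 0}, {"dx": 0, "dy": 0.0, "dz": 0.03, "rx": 0, "ry": 0, "rz": 0, "claw": 0}, {"dx": 0, "dy": 0, "dz": 0, "rx": 0, "ry": 0, "rz": 0, "claw": 0}, {"dx": 0, "dy": 0, "dz": 0, "rx": 0, "ry": 0, "rz": 0, "claw": 0}]}}

```text
clock: 2.25
ee_pos: [0.445, -0.3401, 0.1939]
orientation: [0.82, 0.573, -0.0, -0.001]
force: [0.3, -1.1, 0.9]
finger_gap: 0.0854
grip_force: 0.0
```

```bash
cat >> h.py <<'E'
def project(c,s,P):
    H=c["hand_eye"]; Rt=R.from_quat(s["orientation"]).as_matrix()
    q=(np.atleast_2d(P)-s["ee_pos"])@Rt; q=(q-H[:3,3])@H[:3,:3]
    return np.column_stack([c["fx"]*q[:,0]/q[:,2]+c["cx"],c["fy"]*q[:,1]/q[:,2]+c["cy"]])
def rectify(img,c,s,x0,y0,z,half=.1,ppm=2000):
    # output: right = -y, down = -x, centre (x0,y0)
    w=np.array([[x0+half,y0+half],[x0+half,y0-half],[x0-half,y0-half],[x0-half,y0+half]])
    px=project(c,s,np.column_stack([w,np.full(4,z)])).astype(np.float32); n=int(2*half*ppm)
    M=cv2.getPerspectiveTransform(px,np.float32([[0,0],[n,0],[n,n],[0,n]]))
    return cv2.warpPerspective(img,M,(n,n),flags=cv2.INTER_CUBIC)
E
python3 - <<'E'
from h import *
wsnap("w3")
out=[]
for n in ("w2","w3"):
    c,s=wload(n); im=cv2.imread(f"pics/{n}.png")
    o,d=wray(c,s,311,181) if n=="w2" else (None,None)
    if n=="w2": ctr=(o+d*(.008-o[2])/d[2]); print("ctr",ctr)
    for z in (.004,.008):
        r=rectify(im,c,s,ctr[0],ctr[1],z)
        hsv=cv2.cvtColor(r,cv2.COLOR_BGR2HSV)
        m=((hsv[...,1]<60)&(hsv[...,2]>70)).astype(np.uint8)
        k=np.ones((5,5)); m=cv2.morphologyEx(m,cv2.MORPH_CLOSE,k)
        m2=cv2.morphologyEx(m,cv2.MORPH_OPEN,np.ones((71,71)))
        cs=max(cv2.findContours(m2,0,1)[0],key=cv2.contourArea)
        (u,v),(a,b),t=cv2.minAreaRect(cs)
        box=cv2.boxPoints(((u,v),(a,b),t)); cv2.polylines(r,[np.int32(box)],1,(0,0,255),1)
        X=ctr[0]+.1-v/2000;Y=ctr[1]+.1-u/2000
        print(n,z,"centre",round(X,4),round(Y,4),"size mm",round(a/2,1),round(b/2,1),"ang",round(t,2))
    out.append(r)
cv2.imwrite("pics/rect1.png",np.hstack(out))
E
```

```text
ctr [ 0.44819709 -0.31148761  0.008     ]
w2 0.004 centre 0.4462 -0.3122 size mm 65.0 74.5 ang 90.0
w2 0.008 centre 0.4469 -0.3115 size mm 63.5 73.0 ang 90.0
w3 0.004 centre 0.4462 -0.3152 size mm 66.0 78.5 ang 90.0
w3 0.008 centre 0.4464 -0.3142 size mm 64.5 76.5 ang 90.0
```

View pics/rect1.png

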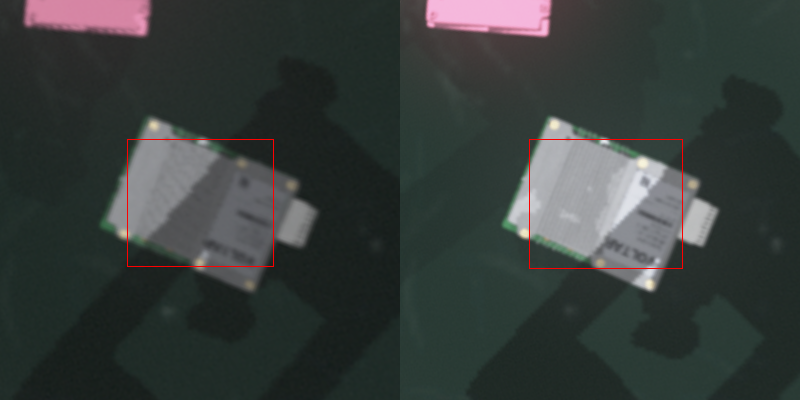

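In both rectified views at z = 8 mm the corners coincide, within about 1 px (0.5 mm). In the left half they are (150,117), (298,180), (253,292) and (101,226). That confirms the top is about 8 mm high. The grey top is only about 81 mm long, and the connector tip lies about 15 mm beyond it, so a dark strip of PCB probably lies under the connector. I'll look at the nest next and then examine both together.

Emit:
{"fn": "move_arm", "kwargs": {"steps": [{"dx": 0, "dy": 0, "dz": -0.045, "rx": 0, "ry": 0, "rz": -6.5, "claw": 0}, {"dx": 0, "dy": 0, "dz": -0.045, "rx": 0, "ry": 0, "rz": -6.5, "claw": 0}, {"dx": 0, "dy": 0, "dz": -0.046, "rx": 0, "ry": 0, "rz": 0, "claw": 0}]}}

```text
clock: 2.6
ee_pos: [0.4456, -0.3401, 0.3343]
orientation: [0.748, 0.663, 0.0, 0.002]
force: [1.1, -0.9, 0.3]
finger_gap: 0.0853
grip_force: 0.0
```

Emit:
{"fn": "move_arm", "kwargs": {"steps": [{"dx": 0.04, "dy": 0.012, "dz": 0, "rx": 0, "ry": 0, "rz": 0, "claw": 0}, {"dx": 0.04, "dy": 0.012, "dz": 0, "rx": 0, "ry": 0, "rz": 0, "claw": 0}, {"dx": 0.04, "dy": 0.012, "dz": 0, "rx": 0, "ry": 0, "rz": 0, "claw": 0}, {"dx": 0.04, "dy": 0.012, "dz": 0, "rx": 0, "ry": 0, "rz": 0, "claw": 0}, {"dx": 0.04, "dy": 0.012, "dz": 0, "rx": 0, "ry": 0, "rz": 0, "claw": 0}, {"dx": 0.0, "dy": 0.012, "dz": 0, "rx": 0, "ry": 0, "rz": 0, "claw": 0}, {"dx": 0, "dy": 0, "dz": 0, "rx": 0, "ry": 0, "rz": 0, "claw": 0}, {"dx": 0, "dy": 0, "dz": 0, "rx": 0, "ry": 0, "rz": 0, "claw": 0}]}}

```text
clock: 3.4
ee_pos: [0.5411, -0.151, 0.3316]
orientation: [0.749, 0.663, 0.0, 0.001]
force: [0.4, -0.3, -0.1]
finger_gap: 0.0854
grip_force: 0.0
```

Run:
```python
from h import *
c,s=wsnap("n1"); print(s["ee_pos"])
```

```text
[ 0.54113817 -0.15104369  0.33157366]
```

Emit:
{"fn": "move_arm", "kwargs": {"steps": [{"dx": 0.04, "dy": 0.012, "dz": 0, "rx": 0, "ry": 0, "rz": 0, "claw": 0}, {"dx": 0.04, "dy": 0.012, "dz": 0, "rx": 0, "ry": 0, "rz": 0, "claw": 0}, {"dx": 0.03, "dy": 0, "dz": 0, "rx": 0, "ry": 0, "rz": 0, "claw": 0}, {"dx": 0, "dy": 0, "dz": 0, "rx": 0, "ry": 0, "rz": 0, "claw": 0}, {"dx": 0, "dy": 0, "dz": 0, "rx": 0, "ry": 0, "rz": 0, "claw": 0}]}}

```text
clock: 3.95
ee_pos: [0.5777, -0.045, 0.3301]
orientation: [0.749, 0.663, -0.0, 0.0]
force: [0.0, -0.2, 0.5]
finger_gap: 0.0851
grip_force: 0.0
```

Run:
```python
from h import *
c,s=wsnap("n2"); print(s["ee_pos"])
r=[]
for n in ("n1","n2"):
    c,s=wload(n); im=cv2.imread(f"pics/{n}.png")
    r.append(rectify(im,c,s,.582,-.04,.07,half=.15,ppm=1333.333)[:, :])
c,s=wload("w3"); b=rectify(cv2.imread("pics/w3.png"),c,s,.4482,-.3115,.008,half=.06,ppm=1666.67)
b=np.clip((b.astype(float)/255)**.5*255*1.2,0,255).astype(np.uint8)
v=np.zeros((600,800,3),np.uint8); v[:400,:400]=r[0]; v[:400,400:]=r[1]; v[400:600,:200]=b
v[400:600,200:]=cv2.resize(cv2.imread("pics/n2.png")[60:260,20:620],None,fx=1,fy=1)
cv2.imwrite("pics/comb.png",v)
```

```text
[ 0.57772389 -0.04501937  0.33006453]Traceback (most recent call last):
  File "<stdin>", line 9, in <module>
ValueError: could not broadcast input array from shape (399,399,3) into shape (400,400,3)
```

```bash
sed -i 's/n=int(2\*half\*ppm)/n=round(2*half*ppm)/' h.py
python3 - <<'E'
from h import *
r=[]
for n in ("n1","n2"):
    c,s=wload(n); im=cv2.imread(f"pics/{n}.png")
    r.append(rectify(im,c,s,.582,-.02,.07,half=.1,ppm=2000))
c,s=wload("w3"); b=rectify(cv2.imread("pics/w3.png"),c,s,.4482,-.3115,.008,half=.06,ppm=1666.67)
b=np.clip((b.astype(float)/255)**.5*255*1.2,0,255).astype(np.uint8)
v=np.zeros((600,800,3),np.uint8); v[:400,:400]=r[0]; v[:400,400:]=r[1]; v[400:600,:200]=b
v[400:600,200:]=cv2.imread("pics/n2.png")[60:260,20:620]
cv2.imwrite("pics/comb.png",v)
E
```

```text
(no output)
```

View pics/comb.png

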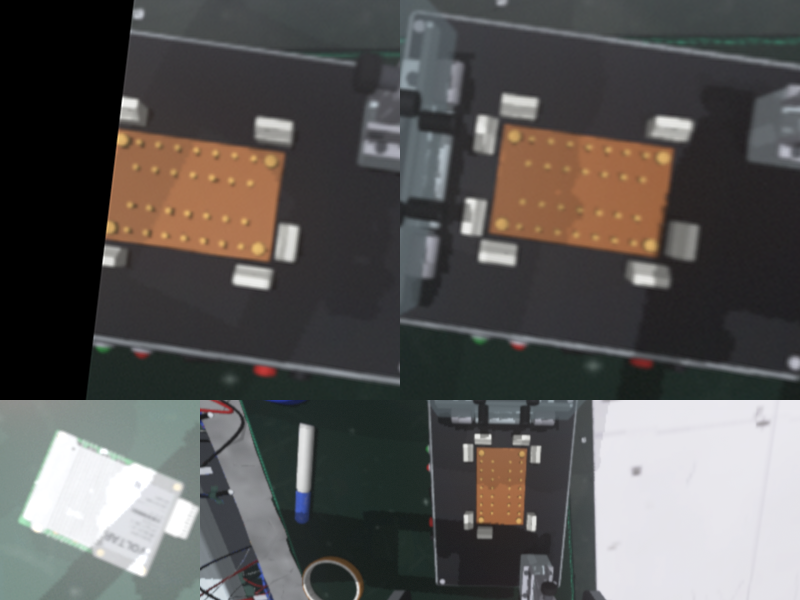

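Top halves: rectified nest views. In the second one the orange pin plate has corners (502,124), (673,149), (659,257) and (490,230), with white walls around it. Bottom left: the board, with the connector to the right. The clear board length (about 82 mm) is short of the 94 mm given. I'll check it against the pink twin's silhouette and the pixel values beyond the grey end.

Run:
```python
from h import *
# pink silhouette
c,s=wload("w2"); im=cv2.imread("pics/w2.png")
for z in (0.004,.008):
    r=rectify(im,c,s,.579,-.259,z,half=.08,ppm=2000); hsv=cv2.cvtColor(r,cv2.COLOR_BGR2HSV)
    m=((hsv[...,0]>150)&(hsv[...,1]>60)&(hsv[...,2]>120)).astype(np.uint8)
    cs=max(cv2.findContours(m,0,1)[0],key=cv2.contourArea); (u,v),(a,b),t=cv2.minAreaRect(cs); print("pink",z,a/2,b/2,t)
    M=cv2.getRotationMatrix2D((u,v),t if a>b else t-90,1); q=cv2.warpAffine(m,M,(320,320))
    col=q.sum(0)/2; print([int(x) for x in col[int(u-max(a,b)/2)-4:int(u+max(a,b)/2)+6:4]])
# grey board along-axis profiles
for n in ("w2","w3"):
    c,s=wload(n); im=cv2.imread(f"pics/{n}.png")
    ang=np.radians(-113.4); ax=np.array([np.cos(ang),np.sin(ang)]); lat=np.array([-ax[1],ax[0]])
    mid=np.array([.4482,-.3115])
    for l in (-.024,-.018,.02,.026):
        t=np.arange(.030,.066,.002); P=np.column_stack([mid+np.outer(t,ax)+l*lat,np.full(len(t),.004)])
        px=project(c,s,P).astype(np.float32); val=cv2.remap(im,px[:,:1],px[:,1:],1)[:,0]
        print(n,l,[tuple(int(k) for k in x) for x in val])
```

```text
pink 0.004 63.63629913330078 99.01793670654297 4.844000339508057
[0, 6, 62, 63, 62, 62, 62, 62, 62, 63, 62, 62, 62, 62, 62, 63, 62, 62, 63, 62, 63, 63, 62, 62, 62, 62, 61, 63, 63, 63, 63, 63, 63, 63, 63, 63, 63, 63, 63, 63, 63, 64, 63, 62, 24, 23, 23, 23, 22, 22, 21, 0]
pink 0.008 62.874481201171875 97.9185791015625 4.830419540405273
[0, 0, 61, 62, 61, 62, 61, 62, 62, 62, 62, 62, 61, 61, 62, 62, 62, 62, 62, 61, 62, 61, 61, 62, 61, 61, 61, 61, 62, 63, 62, 62, 63, 62, 63, 63, 62, 63, 62, 62, 63, 63, 62, 60, 23, 23, 23, 22, 21, 21, 17, 0]
w2 -0.024 [(105, 101, 99), (105, 101, 99), (105, 101, 99), (105, 101, 99), (105, 101, 99), (101, 98, 96), (88, 86, 84), (61, 61, 58), (36, 38, 32), (35, 38, 30), (38, 42, 32), (40, 44, 33), (40, 44, 33), (40, 44, 33), (39, 43, 32), (37, 41, 31), (36, 39, 28), (34, 37, 28)]
w2 -0.018 [(74, 71, 70), (76, 73, 71), (80, 77, 75), (74, 71, 69), (86, 81, 80), (97, 93, 91), (89, 87, 86), (63, 62, 61), (37, 38, 33), (31, 33, 27), (31, 33, 25), (31, 33, 26), (31, 34, 26), (30, 31, 26), (30, 32, 26), (31, 33, 26), (30, 32, 26), (31, 33, 27)]
w2 0.02 [(101, 97, 96
[... 955 characters left out ...]
, 41), (46, 48, 41), (45, 48, 40), (44, 47, 40), (44, 46, 38), (44, 47, 39), (43, 47, 39), (43, 46, 38), (43, 46, 37)]
w3 0.02 [(146, 139, 137), (144, 138, 137), (144, 138, 137), (143, 138, 136), (143, 138, 135), (140, 136, 132), (122, 121, 117), (121, 121, 118), (140, 140, 137), (138, 138, 136), (137, 137, 135), (125, 126, 123), (100, 101, 97), (90, 92, 87), (61, 63, 57), (45, 48, 40), (44, 47, 39), (43, 47, 38)]
w3 0.026 [(121, 118, 117), (122, 119, 117), (123, 120, 119), (120, 118, 116), (123, 135, 140), (140, 168, 180), (134, 154, 163), (84, 87, 85), (50, 51, 44), (44, 46, 39), (45, 48, 40), (45, 47, 40), (46, 48, 39), (45, 48, 40), (45, 47, 40), (43, 45, 38), (43, 47, 38), (44, 47, 39)]
```

The pink twin settles it. Its body is 84 mm long and its tab 14 mm, 98 mm in all, which is 94 + 4. So board_mid lies 47 mm from the plain end. The pin plate and walls give the nest. I'll compute both, and view the lid bar and clamp handle enlarged in one picture from both fixed cameras.

Run:
```python
from h import *
# board: corners read in rectified images (2000 px/m, centre ctr)
for nm,P in (("w2",[(150,117),(298,180),(253,292),(101,226)]),("w3",[(150,117),(298,180),(253,291),(102,225)])):
    W=np.array([[.4482+.1-v/2000,-.3115+.1-u/2000] for u,v in P])
    ax=(W[1]+W[2]-W[0]-W[3]); ax/=np.linalg.norm(ax); back=(W[0]+W[3])/2
    print(nm,"axis deg",np.degrees(np.arctan2(ax[1],ax[0])),"board_mid",back+.047*ax,"back",back)
# nest plate
ob=[]
c,s=wload("n2"); im=cv2.imread("pics/n2.png")
for z in (.05,.052,.054):
    r=rectify(im,c,s,.587,-.012,z); hsv=cv2.cvtColor(r,cv2.COLOR_BGR2HSV)
    m=((hsv[...,0]>4)&(hsv[...,0]<22)&(hsv[...,1]>90)&(hsv[...,2]>60)).astype(np.uint8)
    m=cv2.morphologyEx(m,cv2.MORPH_CLOSE,np.ones((9,9))); m=cv2.morphologyEx(m,cv2.MORPH_OPEN,np.ones((9,9)))
    cs=max(cv2.findContours(m,0,1)[0],key=cv2.contourArea); (u,v),(a,b),t=cv2.minAreaRect(cs)
    print("plate",z,"centre",.587+.1-v/2000,-.012+.1-u/2000,a/2,b/2,t)
# height from two views: right corners
for a,b in (((283,152),(273,149)),((269,262),(259,257))):
    rays=[]
    for n,(u,v) in (("n1",a),("n2",b)):
        c,s=wload(n); P=[.682-v/2000,.08-u/2000,.07]; px=project(c,s,P)[0]; rays.append(wray(c,s,*px))
    print("plate corner",tri(rays).round(4))
t=cal("top"); 
for z in (.24,.25): print("bar top?",atz(t,270+57/4,130+194/4,z).round(4))
sc=cal("scene")
for P in ([.587,-.012,.06],[.593,.11,.245],[.617,-.157,.161]):
    print(P,[cv2.projectPoints(np.array([P]),k["rvec"],k["tvec"],np.array([[k["fx"],0,k["cx"]],[0,k["fy"],k["cy"]],[0,0,1.]]),None)[0].ravel().round(1) for k in (sc,t)])
from station import camera
im=camera("scene")["img"][:,:,::-1]; cv2.imwrite("pics/scene1.png",im)
A=cv2.resize(cv2.imread("pics/scene0.png")[150:250,280:380],(400,400),interpolation=cv2.INTER_CUBIC)
B=cv2.resize(cv2.imread("pics/top0.png")[130:230,275:375+25][:, :100],(400,400),interpolation=cv2.INTER_CUBIC)
A2=cv2.resize(im[150:200,280:380],(400,200),interpolation=cv2.INTER_CUBIC)
v=np.vstack([np.hstack([A,B]),np.hstack([A2,cv2.resize(cv2.imread("pics/top0.png")[140:190,340:440],(400,200),interpolation=cv2.INTER_CUBIC)])]); cv2.imwrite("pics/comb2.png",v)
```

```text
w2 axis deg -113.26770481005697 board_mid [ 0.4438837  -0.31742745] back [ 0.46245 -0.27425]
w3 axis deg -113.3372090645936 board_mid [ 0.44408133 -0.3176549 ] back [ 0.4627 -0.2745]
plate 0.05 centre 0.5866300048828125 -0.013340011596679677 92.5602798461914 59.75053024291992 8.130102157592773
plate 0.052 centre 0.5866299972534179 -0.013090003967285144 92.0653076171875 59.39697265625 8.130102157592773
plate 0.054 centre 0.5866999969482422 -0.01285000610351561 91.5703353881836 59.04342269897461 8.130102157592773
plate corner [ 0.6086 -0.0607  0.0539]
plate corner [ 0.5514 -0.0534  0.0528]
bar top? [0.5725 0.0939 0.24  ]
bar top? [0.5718 0.0933 0.25  ]
[0.587, -0.012, 0.06] [array([320.7, 202.8]), array([325.3, 177.1])]
[0.593, 0.11, 0.245] [array([288. , 181.2]), array([277.5, 170.2])]
[0.617, -0.157, 0.161] [array([350.8, 164.8]), array([380.5, 162.3])]
```

View pics/comb2.png

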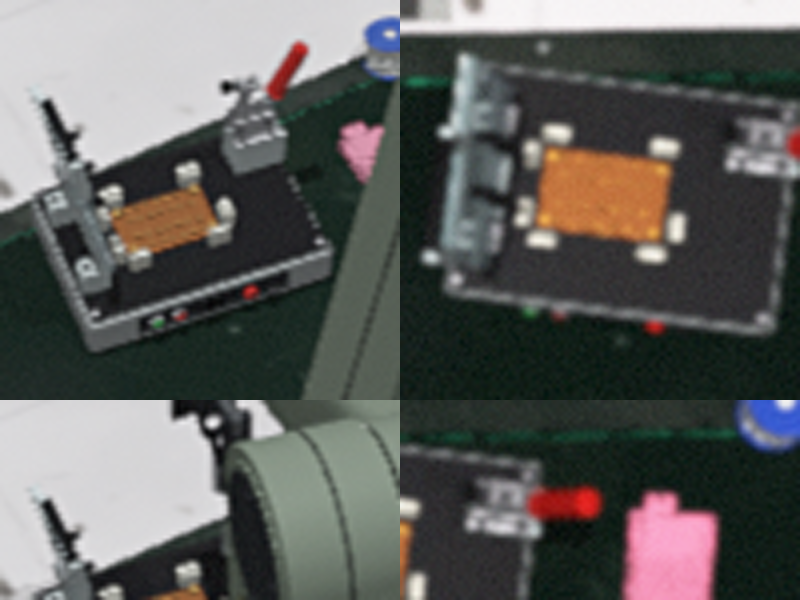

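The scene crop shows the black lid bar running from about (38,95) to (75,150), which is (294,180) in the full image. The clamp handle is red, from (272,95) to (300,45). In the top crop the white dots at (445,130) and (432,257) may be hinge pin ends. Next I'll compare these with predicted projections.

Run:
```python
from h import *
N=np.array([.5867,-.013,0]); th=np.radians(-8.0); ex=np.array([np.cos(th),np.sin(th),0]); ey=np.array([-np.sin(th),np.cos(th),0]); ez=np.array([0,0,1])
pr=lambda k,P: cv2.projectPoints(np.array([P]),k["rvec"],k["tvec"],np.array([[k["fx"],0,k["cx"]],[0,k["fy"],k["cy"]],[0,0,1.]]),None)[0].ravel()
sc,t=cal("scene"),cal("top")
def show(n,P): 
    a=(pr(sc,P)-[280,150])*4; b=(pr(t,P)-[275,130])*4; print(n,P.round(3),"sceneCrop",a.round(0),"topCrop",(b+[400,0]).round(0))
for x in (-.06,0,.06): show(f"hinge{x}",N+.075*ey+.082*ez+x*ex)
for a in (1.7,1.8,1.9,2.0):
    for x in (-.04,0,.04): show(f"bar {a} {x}",N+(.075-.171*np.cos(a))*ey+(.082+.171*np.sin(a))*ez+x*ex)
for d in (.03,.062,.088): show(f"grip {d}",N+.045*ex-(.113+d*np.cos(1.1))*ey+(.106+d*np.sin(1.1))*ez)
show("plate",N+.053*ez)
```

```text
hinge-0.06 [0.538 0.07  0.082] sceneCrop [111. 269.] topCrop [487. 258.]
hinge0 [0.597 0.061 0.082] sceneCrop [ 87. 220.] topCrop [498. 174.]
hinge0.06 [0.657 0.053 0.082] sceneCrop [ 65. 173.] topCrop [508.  90.]
bar 1.7 -0.04 [0.561 0.089 0.252] sceneCrop [ 72. 135.] topCrop [445. 212.]
bar 1.7 0 [0.6   0.083 0.252] sceneCrop [ 56. 102.] topCrop [453. 147.]
bar 1.7 0.04 [0.64  0.078 0.252] sceneCrop [40. 69.] topCrop [461.  83.]
bar 1.8 -0.04 [0.563 0.105 0.249] sceneCrop [ 54. 143.] topCrop [418. 209.]
bar 1.8 0 [0.603 0.1   0.249] sceneCrop [ 37. 110.] topCrop [426. 144.]
bar 1.8 0.04 [0.642 0.094 0.249] sceneCrop [22. 77.] topCrop [434.  80.]
bar 1.9 -0.04 [0.565 0.122 0.244] sceneCrop [ 35. 153.] topCrop [392. 206.]
bar 1.9 0 [0.605 0.116 0.244] sceneCrop [ 19. 119.] topCrop [400. 142.]
bar 1.9 0.04 [0.644 0.11  0.244] sceneCrop [ 4. 86.] topCrop [408.  78.]
bar 2.0 -0.04 [0.567 0.137 0.237] sceneCrop [ 17. 163.] topCrop [367. 204.]
bar 2.0 0 [0.607 0.132 0.237] sceneCrop [  2. 129.] topCrop [376. 140.]
bar 2.0 0.04 [0.647 0.126 0.237] sceneCrop [-13.  96.] topCrop [384.  76.]
grip 0.03 [ 0.614 -0.145  0.133] sceneCrop [272.  87.] topCrop [798. 139.]
grip 0.062 [ 0.612 -0.159  0.161] sceneCrop [288.  62.] topCrop [825. 137.]
grip 0.088 [ 0.61  -0.171  0.184] sceneCrop [301.  41.] topCrop [848. 136.]
plate [ 0.587 -0.013  0.053] sceneCrop [164. 216.] topCrop [602. 190.]
```

Run:
```python
from h import *
plan([.4377,-.3322,.33],toolm(-23.3))
```

```text
at [ 0.5777 -0.0458  0.33  ] turn tot [1.000e-02 4.000e-02 1.619e+01] n 3 [0.   0.01 5.4 ] | then shift tot [-0.3184 -0.0153  0.    ] m 8 [-0.0398 -0.0019  0.    ]
```

Emit:
{"fn": "move_arm", "kwargs": {"steps": [{"dx": 0, "dy": 0, "dz": 0, "rx": 0, "ry": 0, "rz": 8.1, "claw": 0}, {"dx": 0, "dy": 0, "dz": 0, "rx": 0, "ry": 0, "rz": 8.1, "claw": 0}, {"dx": -0.046, "dy": -0.002, "dz": 0, "rx": 0, "ry": 0, "rz": 0, "claw": 0}, {"dx": -0.046, "dy": -0.002, "dz": 0, "rx": 0, "ry": 0, "rz": 0, "claw": 0}, {"dx": -0.046, "dy": -0.002, "dz": 0, "rx": 0, "ry": 0, "rz": 0, "claw": 0}, {"dx": -0.046, "dy": -0.002, "dz": 0, "rx": 0, "ry": 0, "rz": 0, "claw": 0}, {"dx": -0.046, "dy": -0.002, "dz": 0, "rx": 0, "ry": 0, "rz": 0, "claw": 0}, {"dx": -0.046, "dy": -0.002, "dz": 0, "rx": 0, "ry": 0, "rz": 0, "claw": 0}]}}

```text
clock: 4.85
ee_pos: [0.4562, -0.2961, 0.3302]
orientation: [0.836, 0.549, -0.0, 0.0]
force: [0.4, -0.1, 0.6]
finger_gap: 0.0852
grip_force: 0.0
```

Emit:
{"fn": "move_arm", "kwargs": {"steps": [{"dx": -0.042, "dy": -0.003, "dz": 0.03, "rx": 0, "ry": 0, "rz": 0, "claw": 0.12}, {"dx": 0, "dy": 0, "dz": 0.045, "rx": 0, "ry": 0, "rz": 0, "claw": 0.12}, {"dx": 0, "dy": 0, "dz": 0.045, "rx": 0, "ry": 0, "rz": 0, "claw": 0.12}, {"dx": 0, "dy": 0, "dz": 0.045, "rx": 0, "ry": 0, "rz": 0, "claw": 0.12}, {"dx": 0, "dy": 0, "dz": 0.045, "rx": 0, "ry": 0, "rz": 0, "claw": 0.12}, {"dx": 0, "dy": 0, "dz": 0, "rx": 0, "ry": 0, "rz": 0, "claw": 0.12}, {"dx": 0, "dy": 0, "dz": 0, "rx": 0, "ry": 0, "rz": 0, "claw": 0.12}]}}

```text
clock: 5.55
ee_pos: [0.4388, -0.3301, 0.1209]
orientation: [0.835, 0.55, -0.0, -0.001]
force: [1.2, -0.4, 0.9]
finger_gap: 0.0753
grip_force: 0.0
```

Run:
```python
from h import *
plan([.4377,-.3322,.08],toolm(-23.3))
```

```text
at [ 0.4388 -0.3301  0.1209] turn tot [-0.09 -0.03  0.01] n 1 [-0.09 -0.03  0.01] | then shift tot [-0.0024 -0.0002  0.0409] m 1 [-0.0024 -0.0002  0.0409]
```

Emit:
{"fn": "move_arm", "kwargs": {"steps": [{"dx": -0.002, "dy": 0, "dz": 0.03, "rx": 0, "ry": 0, "rz": 0, "claw": 0.12}, {"dx": 0, "dy": 0, "dz": 0.008, "rx": 0, "ry": 0, "rz": 0, "claw": 0.12}, {"dx": 0, "dy": 0, "dz": 0.003, "rx": 0, "ry": 0, "rz": 0, "claw": 0.12}, {"dx": 0, "dy": 0, "dz": 0.003, "rx": 0, "ry": 0, "rz": 0, "claw": 0.12}, {"dx": 0, "dy": 0, "dz": 0, "rx": 0, "ry": 0, "rz": 0, "claw": 0.12}]}}

```text
clock: 6.05
ee_pos: [0.4395, -0.3318, 0.0782]
orientation: [0.835, 0.551, 0.0, 0.001]
force: [0.0, -0.4, 0.8]
finger_gap: 0.0753
grip_force: 0.0
```

Emit:
{"fn": "move_arm", "kwargs": {"steps": [{"dx": 0, "dy": 0, "dz": 0.003, "rx": 0, "ry": 0, "rz": 0, "claw": 0.12}, {"dx": 0, "dy": 0, "dz": 0.002, "rx": 0, "ry": 0, "rz": 0, "claw": 0.12}, {"dx": 0, "dy": 0, "dz": 0, "rx": 0, "ry": 0, "rz": 0, "claw": 0.12}]}}

```text
clock: 6.35
ee_pos: [0.4388, -0.331, 0.0718]
orientation: [0.835, 0.551, -0.0, -0.0]
force: [-0.9, 0.7, 0.5]
finger_gap: 0.0753
grip_force: 0.0
```

Emit:
{"fn": "move_arm", "kwargs": {"steps": [{"dx": 0, "dy": 0, "dz": 0.002, "rx": 0, "ry": 0, "rz": 0, "claw": 0.12}, {"dx": 0, "dy": 0, "dz": 0, "rx": 0, "ry": 0, "rz": 0, "claw": 0.12}]}}

```text
clock: 6.55
ee_pos: [0.4387, -0.331, 0.0696]
orientation: [0.835, 0.551, -0.0, -0.0]
force: [-0.2, -0.6, -0.2]
finger_gap: 0.0752
grip_force: 0.0
```

Emit:
{"fn": "move_arm", "kwargs": {"steps": [{"dx": 0, "dy": 0, "dz": 0.002, "rx": 0, "ry": 0, "rz": 0, "claw": 0.12}, {"dx": 0, "dy": 0, "dz": 0, "rx": 0, "ry": 0, "rz": 0, "claw": 0.22}, {"dx": 0, "dy": 0, "dz": 0, "rx": 0, "ry": 0, "rz": 0, "claw": 0.3}, {"dx": 0, "dy": 0, "dz": 0, "rx": 0, "ry": 0, "rz": 0, "claw": 0.4}, {"dx": 0, "dy": 0, "dz": 0, "rx": 0, "ry": 0, "rz": 0, "claw": 0.4}, {"dx": 0, "dy": 0, "dz": 0, "rx": 0, "ry": 0, "rz": 0, "claw": 0.4}], "grip_force": 50}}

```text
clock: 7.15
ee_pos: [0.439, -0.3313, 0.0682]
orientation: [0.835, 0.551, 0.0, 0.0]
force: [0.4, -0.2, 3.1]
finger_gap: 0.0602
grip_force: 53.6
```

Emit:
{"fn": "move_arm", "kwargs": {"steps": [{"dx": 0, "dy": 0, "dz": -0.01, "rx": 0, "ry": 0, "rz": 0, "claw": 0.4}, {"dx": 0, "dy": 0, "dz": -0.02, "rx": 0, "ry": 0, "rz": 0, "claw": 0.4}, {"dx": 0, "dy": 0, "dz": -0.04, "rx": 0, "ry": 0, "rz": 0, "claw": 0.4}, {"dx": 0, "dy": 0, "dz": -0.04, "rx": 0, "ry": 0, "rz": 0, "claw": 0.4}, {"dx": 0, "dy": 0, "dz": -0.04, "rx": 0, "ry": 0, "rz": 0, "claw": 0.4}, {"dx": 0, "dy": 0, "dz": -0.04, "rx": 0, "ry": 0, "rz": 0, "claw": 0.4}, {"dx": 0, "dy": 0, "dz": -0.04, "rx": 0, "ry": 0, "rz": 0, "claw": 0.4}, {"dx": 0, "dy": 0, "dz": 0, "rx": 0, "ry": 0, "rz": 0, "claw": 0.4}]}}

```text
clock: 7.95
ee_pos: [0.4413, -0.3336, 0.3059]
orientation: [0.835, 0.551, 0.001, 0.007]
force: [0.3, 0.1, -0.4]
finger_gap: 0.0598
grip_force: 54.3
```

Run:
```python
from h import *
from station import sensors
s=sensors.state(); print(s["finger_gap"],s["grip_force"])
plan([.585,-.0275,.30],toolm(-7.7))
```

```text
0.05983792872625803 54.347525238990784
at [ 0.4413 -0.3336  0.3059] turn tot [  0.74   0.44 -15.48] n 2 [ 0.37  0.22 -7.74] | then shift tot [0.3226 0.1014 0.0059] m 8 [0.0403 0.0127 0.0007]
```

Emit:
{"fn": "move_arm", "kwargs": {"steps": [{"dx": 0, "dy": 0, "dz": 0, "rx": 0, "ry": 0, "rz": -7.75, "claw": 0.4}, {"dx": 0, "dy": 0, "dz": 0, "rx": 0, "ry": 0, "rz": -7.75, "claw": 0.4}, {"dx": 0.04, "dy": 0.013, "dz": 0, "rx": 0, "ry": 0, "rz": 0, "claw": 0.4}, {"dx": 0.04, "dy": 0.013, "dz": 0, "rx": 0, "ry": 0, "rz": 0, "claw": 0.4}, {"dx": 0.04, "dy": 0.013, "dz": 0, "rx": 0, "ry": 0, "rz": 0, "claw": 0.4}, {"dx": 0.04, "dy": 0.013, "dz": 0, "rx": 0, "ry": 0, "rz": 0, "claw": 0.4}, {"dx": 0.04, "dy": 0.013, "dz": 0, "rx": 0, "ry": 0, "rz": 0, "claw": 0.4}, {"dx": 0.04, "dy": 0.013, "dz": 0, "rx": 0, "ry": 0, "rz": 0, "claw": 0.4}]}}

```text
clock: 8.75
ee_pos: [0.5482, -0.102, 0.297]
orientation: [0.753, 0.658, -0.0, -0.001]
force: [0.7, -1.0, -1.2]
finger_gap: 0.0605
grip_force: 54.3
```

Emit:
{"fn": "move_arm", "kwargs": {"steps": [{"dx": 0.04, "dy": 0.013, "dz": 0, "rx": 0, "ry": 0, "rz": 0, "claw": 0.4}, {"dx": 0.03, "dy": 0.008, "dz": 0, "rx": 0, "ry": 0, "rz": 0, "claw": 0.4}, {"dx": 0.012, "dy": 0.002, "dz": 0, "rx": 0, "ry": 0, "rz": 0, "claw": 0.4}, {"dx": 0, "dy": 0, "dz": 0, "rx": 0, "ry": 0, "rz": 0, "claw": 0.4}, {"dx": 0, "dy": 0, "dz": 0, "rx": 0, "ry": 0, "rz": 0, "claw": 0.4}, {"dx": 0, "dy": 0, "dz": 0, "rx": 0, "ry": 0, "rz": 0, "claw": 0.4}]}}

```text
clock: 9.35
ee_pos: [0.5815, -0.027, 0.2976]
orientation: [0.753, 0.657, -0.0, -0.0]
force: [-0.0, -1.2, -0.3]
finger_gap: 0.0603
grip_force: 54.3
```

Run:
```python
from h import *
plan([.585,-.0275,.20],toolm(-7.7)); c,s=wsnap("b1")
from station import camera
cv2.imwrite("pics/scene2.png",camera("scene")["img"][:,:,::-1])
w=cv2.imread("pics/b1.png")
cv2.imwrite("pics/comb3.png",w)
```

```text
at [ 0.5815 -0.027   0.2976] turn tot [-0.03  0.04 -0.09] n 1 [-0.03  0.04 -0.09] | then shift tot [0.     0.0035 0.0976] m 3 [0.     0.0012 0.0325]
```

Emit:
{"fn": "move_arm", "kwargs": {"steps": [{"dx": 0, "dy": 0.0035, "dz": 0.03, "rx": 0, "ry": 0, "rz": 0, "claw": 0.4}, {"dx": 0, "dy": 0, "dz": 0.04, "rx": 0, "ry": 0, "rz": 0, "claw": 0.4}, {"dx": 0, "dy": 0, "dz": 0.04, "rx": 0, "ry": 0, "rz": 0, "claw": 0.4}, {"dx": 0, "dy": 0, "dz": 0.03, "rx": 0, "ry": 0, "rz": 0, "claw": 0.4}, {"dx": 0, "dy": 0, "dz": 0.01, "rx": 0, "ry": 0, "rz": 0, "claw": 0.4}, {"dx": 0, "dy": 0, "dz": 0, "rx": 0, "ry": 0, "rz": 0, "claw": 0.4}, {"dx": 0, "dy": 0, "dz": 0, "rx": 0, "ry": 0, "rz": 0, "claw": 0.4}]}}

```text
clock: 10.15
ee_pos: [0.5867, -0.0267, 0.1496]
orientation: [0.753, 0.658, 0.001, 0.001]
force: [0.0, -0.4, -1.2]
finger_gap: 0.06
grip_force: 54.3
```

Emit:
{"fn": "move_arm", "kwargs": {"steps": [{"dx": -0.001, "dy": -0.0015, "dz": 0.005, "rx": 0, "ry": 0, "rz": 0, "claw": 0.4}, {"dx": 0, "dy": 0, "dz": 0.004, "rx": 0, "ry": 0, "rz": 0, "claw": 0.4}, {"dx": 0, "dy": 0, "dz": 0.003, "rx": 0, "ry": 0, "rz": 0, "claw": 0.4}, {"dx": 0, "dy": 0, "dz": 0.002, "rx": 0, "ry": 0, "rz": 0, "claw": 0.4}, {"dx": 0, "dy": 0, "dz": 0, "rx": 0, "ry": 0, "rz": 0, "claw": 0.4}]}}

```text
clock: 10.65
ee_pos: [0.5836, -0.0268, 0.1336]
orientation: [0.753, 0.658, -0.0, -0.0]
force: [-0.1, 0.5, -0.7]
finger_gap: 0.0602
grip_force: 54.3
```

Emit:
{"fn": "move_arm", "kwargs": {"steps": [{"dx": 0, "dy": 0.0005, "dz": 0.002, "rx": 0, "ry": 0, "rz": 0, "claw": 0.4}, {"dx": 0, "dy": 0, "dz": 0.002, "rx": 0, "ry": 0, "rz": 0, "claw": 0.4}, {"dx": 0, "dy": 0, "dz": 0.002, "rx": 0, "ry": 0, "rz": 0, "claw": 0.4}, {"dx": 0, "dy": 0, "dz": 0, "rx": 0, "ry": 0, "rz": 0, "claw": 0.4}]}}

```text
clock: 11.05
ee_pos: [0.5843, -0.0271, 0.1275]
orientation: [0.753, 0.658, -0.0, -0.0]
force: [-0.7, -1.5, -0.5]
finger_gap: 0.0601
grip_force: 54.3
```

Emit:
{"fn": "move_arm", "kwargs": {"steps": [{"dx": 0, "dy": 0, "dz": 0.001, "rx": 0, "ry": 0, "rz": 0, "claw": 0.4}, {"dx": 0, "dy": 0, "dz": 0, "rx": 0, "ry": 0, "rz": 0, "claw": 0.12}, {"dx": 0, "dy": 0, "dz": 0, "rx": 0, "ry": 0, "rz": 0, "claw": 0.12}, {"dx": 0, "dy": 0, "dz": 0, "rx": 0, "ry": 0, "rz": 0, "claw": 0.12}, {"dx": 0, "dy": 0, "dz": -0.02, "rx": 0, "ry": 0, "rz": 0, "claw": 0.12}, {"dx": 0, "dy": 0, "dz": -0.04, "rx": 0, "ry": 0, "rz": 0, "claw": 0.12}, {"dx": 0, "dy": 0, "dz": -0.04, "rx": 0, "ry": 0, "rz": 0, "claw": 0.12}, {"dx": 0, "dy": 0, "dz": -0.04, "rx": 0, "ry": 0, "rz": 0, "claw": 0.12}]}}

```text
clock: 11.85
ee_pos: [0.5841, -0.0268, 0.2682]
orientation: [0.753, 0.658, -0.0, -0.0]
force: [1.1, -1.5, -0.1]
finger_gap: 0.0753
grip_force: 0.0
```

Emit:
{"fn": "move_arm", "kwargs": {"steps": [{"dx": 0, "dy": 0, "dz": -0.04, "rx": 0, "ry": 0, "rz": 0, "claw": 0.3}, {"dx": -0.02, "dy": 0, "dz": -0.04, "rx": 0, "ry": 0, "rz": 0, "claw": 0.5}, {"dx": -0.02, "dy": 0, "dz": -0.02, "rx": 0, "ry": 0, "rz": 0, "claw": 0.6}, {"dx": 0, "dy": 0, "dz": 0, "rx": 0, "ry": 0, "rz": 0, "claw": 0.6}, {"dx": 0, "dy": 0, "dz": 0, "rx": 0, "ry": 0, "rz": 0, "claw": 0.6}]}}

```text
clock: 12.35
ee_pos: [0.5789, -0.0665, 0.3668]
orientation: [0.753, 0.658, 0.0, -0.0]
force: [-0.0, 0.1, -0.8]
finger_gap: 0.0344
grip_force: 0.0
```

Run:
```python
from h import *
c,s=wsnap("p1"); print(s["ee_pos"])
from station import camera
cv2.imwrite("pics/top3.png",camera("top")["img"][:,:,::-1])
w=cv2.imread("pics/p1.png")
cv2.imwrite("pics/p1v.png",cv2.resize(w[0:300,120:520],(800,600),interpolation=cv2.INTER_CUBIC))
```

```text
[ 0.57887834 -0.06653541  0.36684871]
```

View pics/p1v.png

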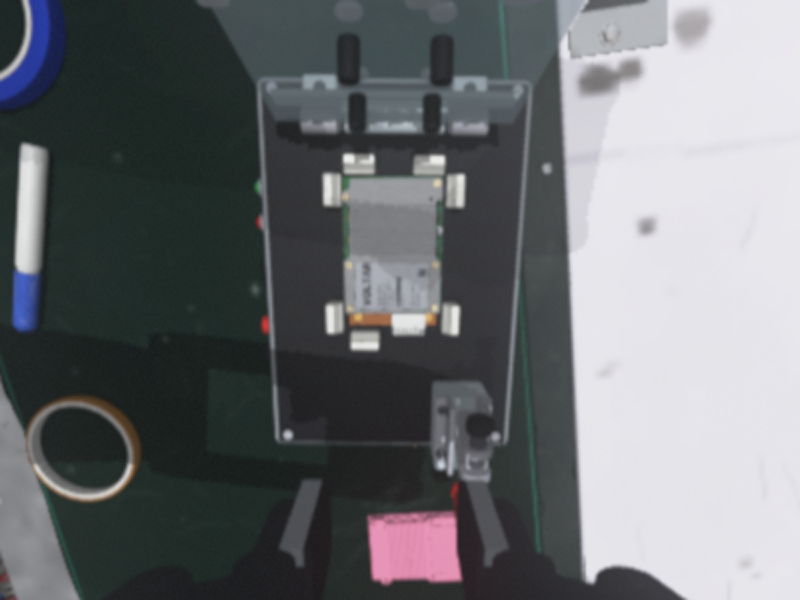

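The board lies in the nest between the walls, corners at about (345,180), (443,180), (437,320) and (350,320), with the white connector at (408,325) in the gap on the clamp side. The lid bar is off the top of the view, so I'll take two more wrist shots to locate it.

Emit:
{"fn": "move_arm", "kwargs": {"steps": [{"dx": 0.03, "dy": 0.01, "dz": -0.02, "rx": 0, "ry": 0, "rz": 0, "claw": 0.6}, {"dx": 0.03, "dy": 0.0, "dz": -0.01, "rx": 0, "ry": 0, "rz": 0, "claw": 0.6}, {"dx": 0, "dy": 0, "dz": 0, "rx": 0, "ry": 0, "rz": 0, "claw": 0.6}, {"dx": 0, "dy": 0, "dz": 0, "rx": 0, "ry": 0, "rz": 0, "claw": 0.6}]}}

```text
clock: 12.85
ee_pos: [0.5965, -0.0073, 0.395]
orientation: [0.752, 0.659, -0.001, -0.001]
force: [-1.0, -1.1, -0.8]
finger_gap: 0.0345
grip_force: 0.0
```

Run:
```python
from h import *
c,s=wsnap("l1"); print(s["ee_pos"])
```

```text
[ 0.59653783 -0.00727346  0.39501852]
```

Emit:
{"fn": "move_arm", "kwargs": {"steps": [{"dx": 0.04, "dy": 0.0, "dz": 0, "rx": 0, "ry": 0, "rz": 0, "claw": 0.6}, {"dx": 0.04, "dy": 0.0, "dz": 0, "rx": 0, "ry": 0, "rz": 0, "claw": 0.6}, {"dx": 0, "dy": 0, "dz": 0, "rx": 0, "ry": 0, "rz": 0, "claw": 0.6}, {"dx": 0, "dy": 0, "dz": 0, "rx": 0, "ry": 0, "rz": 0, "claw": 0.6}]}}

```text
clock: 13.3
ee_pos: [0.6072, 0.0707, 0.3953]
orientation: [0.753, 0.658, -0.001, -0.001]
force: [-0.0, -0.8, 0.9]
finger_gap: 0.0343
grip_force: 0.0
```

Run:
```python
from h import *
c,s=wsnap("l2"); print(s["ee_pos"])
N=np.array([.587,-.0125,0]); th=np.radians(-7.8); ex=np.array([np.cos(th),np.sin(th),0]); ey=np.array([-np.sin(th),np.cos(th),0]); ez=np.array([0,0,1])
for n in ("l1","l2"):
    c,s=wload(n)
    for a in (1.7,1.85,2.0): print(n,a,project(c,s,N+(.075-.171*np.cos(a))*ey+(.082+.171*np.sin(a))*ez).round(0))
v=np.hstack([cv2.resize(cv2.imread(f"pics/{n}.png")[:300,200:460],(400,462),interpolation=cv2.INTER_CUBIC) for n in ("l1","l2")])
cv2.imwrite("pics/lv.png",v)
```

```text
[0.6072023  0.07073447 0.39527493]
l1 1.7 [[304.  87.]]
l1 1.85 [[305.  48.]]
l1 2.0 [[305.  12.]]
l2 1.7 [[305. 196.]]
l2 1.85 [[305. 162.]]
l2 2.0 [[305. 129.]]
```

Predicted bar rows in l1 run from 12 to 87 for lid angles 2.0 to 1.7, and in l2 from 129 to 196, so both shots should contain the bar.

View pics/lv.png

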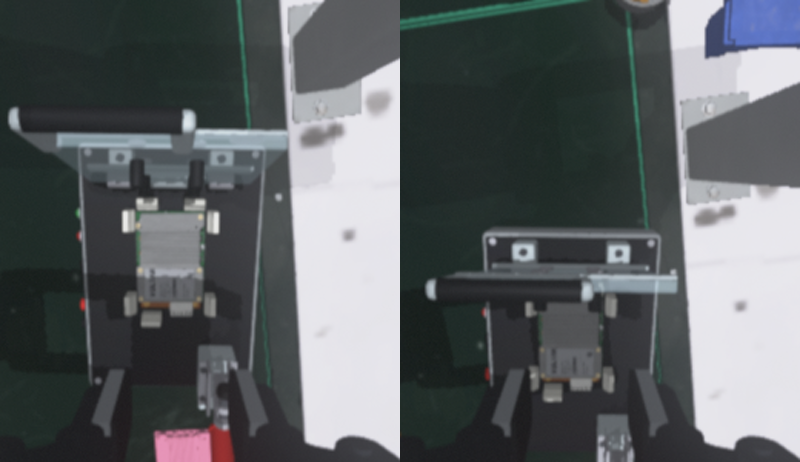

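The bar runs from (15,119) to (190,122) in the left crop and from (432,289) to (588,291) in the right one. It sits off to the robot's side of the nest's middle, away from the clamp. Triangulating:

Run:
```python
from h import *
N=np.array([.587,-.0125,0]); th=np.radians(-7.8); ex=np.array([np.cos(th),np.sin(th),0]); ey=np.array([-np.sin(th),np.cos(th),0])
P=[]
for a,b in (((15,119),(32,289)),((190,122),(188,291)),((102,120.5),(110,290))):
    r=[]
    for n,(u,v) in (("l1",a),("l2",b)):
        c,s=wload(n); r.append(wray(c,s,200+u/1.5385,v/1.54))
    p=tri(r); P.append(p); d=p-N; y=d@ey-.075; z=p[2]-.082
    print(p.round(4),"nest x,y",(d@ex).round(4),(d@ey).round(4),"lid ang",np.arctan2(z,-y).round(3),"rad",np.hypot(y,z).round(4))
d=P[1]-P[0]; print("bar dir",np.degrees(np.arctan2(d[1],d[0])))
print("-7.8: tool x=172"); plan([*P[2][:2],.395],toolm(82.2))
```

```text
[0.5364 0.0982 0.2503] nest x,y -0.0651 0.1028 lid ang 1.734 rad 0.1706
[0.614  0.0868 0.2498] nest x,y 0.0132 0.1021 lid ang 1.731 rad 0.1699
[0.575  0.0925 0.25  ] nest x,y -0.0261 0.1024 lid ang 1.733 rad 0.1703
bar dir -8.31621204428826
-7.8: tool x=172
at [0.6073 0.07   0.3956] turn tot [-1.500e-01 -5.000e-02 -8.991e+01] n 12 [-0.01 -0.   -7.49] | then shift tot [0.035  0.0179 0.0006] m 1 [0.035  0.0179 0.0006]
```

Emit:
{"fn": "move_arm", "kwargs": {"steps": [{"dx": 0, "dy": 0, "dz": 0, "rx": 0, "ry": 0, "rz": -7.5, "claw": 0.55}, {"dx": 0, "dy": 0, "dz": 0, "rx": 0, "ry": 0, "rz": -7.5, "claw": 0.55}, {"dx": 0, "dy": 0, "dz": 0, "rx": 0, "ry": 0, "rz": -7.5, "claw": 0.55}, {"dx": 0, "dy": 0, "dz": 0, "rx": 0, "ry": 0, "rz": -7.5, "claw": 0.55}, {"dx": 0, "dy": 0, "dz": 0, "rx": 0, "ry": 0, "rz": -7.5, "claw": 0.55}, {"dx": 0, "dy": 0, "dz": 0, "rx": 0, "ry": 0, "rz": -7.5, "claw": 0.55}, {"dx": 0, "dy": 0, "dz": 0, "rx": 0, "ry": 0, "rz": -7.5, "claw": 0.55}, {"dx": 0, "dy": 0, "dz": 0, "rx": 0, "ry": 0, "rz": -7.5, "claw": 0.55}]}}

```text
clock: 14.15
ee_pos: [0.6075, 0.0688, 0.3963]
orientation: [0.322, 0.947, -0.0, -0.0]
force: [-0.8, -0.3, -0.2]
finger_gap: 0.0385
grip_force: 0.0
```

Emit:
{"fn": "move_arm", "kwargs": {"steps": [{"dx": 0, "dy": 0, "dz": 0, "rx": 0, "ry": 0, "rz": -7.5, "claw": 0.55}, {"dx": 0, "dy": 0, "dz": 0, "rx": 0, "ry": 0, "rz": -7.5, "claw": 0.55}, {"dx": 0, "dy": 0, "dz": 0, "rx": 0, "ry": 0, "rz": -7.5, "claw": 0.55}, {"dx": 0, "dy": 0, "dz": 0, "rx": 0, "ry": 0, "rz": -7.5, "claw": 0.55}, {"dx": 0.035, "dy": 0.018, "dz": 0, "rx": 0, "ry": 0, "rz": 0, "claw": 0.55}, {"dx": 0, "dy": 0, "dz": 0, "rx": 0, "ry": 0, "rz": 0, "claw": 0.55}, {"dx": 0, "dy": 0, "dz": 0, "rx": 0, "ry": 0, "rz": 0, "claw": 0.55}, {"dx": 0, "dy": 0, "dz": 0, "rx": 0, "ry": 0, "rz": 0, "claw": 0.55}]}}

```text
clock: 14.95
ee_pos: [0.5758, 0.0921, 0.397]
orientation: [0.068, 0.998, -0.0, 0.0]
force: [-0.1, -0.5, -0.3]
finger_gap: 0.0383
grip_force: 0.0
```

Run:
```python
from h import *
plan([.575,.0925,.302],toolm(82.2))
```

```text
at [0.5758 0.0921 0.397 ] turn tot [-0.02  0.04  0.02] n 1 [-0.02  0.04  0.02] | then shift tot [0.0008 0.0003 0.095 ] m 3 [0.0003 0.0001 0.0317]
```

Emit:
{"fn": "move_arm", "kwargs": {"steps": [{"dx": 0, "dy": 0, "dz": 0.04, "rx": 0, "ry": 0, "rz": 0, "claw": 0.55}, {"dx": 0, "dy": 0, "dz": 0.03, "rx": 0, "ry": 0, "rz": 0, "claw": 0.55}, {"dx": 0, "dy": 0, "dz": 0.015, "rx": 0, "ry": 0, "rz": 0, "claw": 0.55}, {"dx": 0, "dy": 0, "dz": 0.01, "rx": 0, "ry": 0, "rz": 0, "claw": 0.55}, {"dx": 0, "dy": 0, "dz": 0, "rx": 0, "ry": 0, "rz": 0, "claw": 0.55}]}}

```text
clock: 15.45
ee_pos: [0.5754, 0.093, 0.3009]
orientation: [0.067, 0.998, -0.0, -0.001]
force: [0.4, -0.8, 0.1]
finger_gap: 0.0381
grip_force: 0.0
```

Emit:
{"fn": "move_arm", "kwargs": {"steps": [{"dx": 0, "dy": 0, "dz": 0, "rx": 0, "ry": 0, "rz": 0, "claw": 0.7}, {"dx": 0, "dy": 0, "dz": 0, "rx": 0, "ry": 0, "rz": 0, "claw": 0.85}, {"dx": 0, "dy": 0, "dz": 0, "rx": 0, "ry": 0, "rz": 0, "claw": 1}, {"dx": 0, "dy": 0, "dz": 0, "rx": 0, "ry": 0, "rz": 0, "claw": 1}, {"dx": 0, "dy": 0, "dz": 0, "rx": 0, "ry": 0, "rz": 0, "claw": 1}], "grip_force": 30}}

```text
clock: 15.95
ee_pos: [0.5763, 0.0934, 0.3038]
orientation: [0.067, 0.998, 0.0, 0.002]
force: [0.5, -0.6, 5.9]
finger_gap: 0.0108
grip_force: 29.5
```

Run:
```python
import numpy as np
a=np.r_[np.linspace(1.733,.4,12),.3,.22,.15,.1,.06]
y=-.171*np.cos(a); z=.171*np.sin(a)
for i in range(1,len(a)): print(round(a[i],3),"dy %.4f dz %.4f"%(y[i]-y[i-1],-(z[i]-z[i-1])))
```

```text
1.612 dy -0.0206 dz -0.0021
1.491 dy -0.0207 dz 0.0004
1.369 dy -0.0205 dz 0.0029
1.248 dy -0.0200 dz 0.0054
1.127 dy -0.0192 dz 0.0077
1.006 dy -0.0181 dz 0.0100
0.885 dy -0.0168 dz 0.0121
0.764 dy -0.0152 dz 0.0141
0.642 dy -0.0134 dz 0.0158
0.521 dy -0.0114 dz 0.0173
0.4 dy -0.0092 dz 0.0186
0.3 dy -0.0059 dz 0.0161
0.22 dy -0.0035 dz 0.0132
0.15 dy -0.0022 dz 0.0118
0.1 dy -0.0011 dz 0.0085
0.06 dy -0.0005 dz 0.0068
```

Emit:
{"fn": "move_arm", "kwargs": {"steps": [{"dx": 0, "dy": -0.0206, "dz": -0.0021, "rx": 0, "ry": 0, "rz": 0, "claw": 1}, {"dx": 0, "dy": -0.0207, "dz": 0.0004, "rx": 0, "ry": 0, "rz": 0, "claw": 1}, {"dx": 0, "dy": -0.0205, "dz": 0.0029, "rx": 0, "ry": 0, "rz": 0, "claw": 1}, {"dx": 0, "dy": -0.02, "dz": 0.0054, "rx": 0, "ry": 0, "rz": 0, "claw": 1}, {"dx": 0, "dy": 0, "dz": 0, "rx": 0, "ry": 0, "rz": 0, "claw": 1}, {"dx": 0, "dy": 0, "dz": 0, "rx": 0, "ry": 0, "rz": 0, "claw": 1}]}}

```text
clock: 16.55
ee_pos: [0.5646, 0.0117, 0.2958]
orientation: [0.068, 0.998, -0.001, 0.0]
force: [-0.3, -2.5, 3.6]
finger_gap: 0.011
grip_force: 30.8
```

Emit:
{"fn": "move_arm", "kwargs": {"steps": [{"dx": 0, "dy": -0.0192, "dz": 0.0077, "rx": 0, "ry": 0, "rz": 0, "claw": 1}, {"dx": 0, "dy": -0.0181, "dz": 0.01, "rx": 0, "ry": 0, "rz": 0, "claw": 1}, {"dx": 0, "dy": -0.0168, "dz": 0.0121, "rx": 0, "ry": 0, "rz": 0, "claw": 1}, {"dx": 0, "dy": -0.0152, "dz": 0.0141, "rx": 0, "ry": 0, "rz": 0, "claw": 1}, {"dx": 0, "dy": -0.0134, "dz": 0.0158, "rx": 0, "ry": 0, "rz": 0, "claw": 1}, {"dx": 0, "dy": 0, "dz": 0, "rx": 0, "ry": 0, "rz": 0, "claw": 1}, {"dx": 0, "dy": 0, "dz": 0, "rx": 0, "ry": 0, "rz": 0, "claw": 1}]}}

```text
clock: 17.25
ee_pos: [0.5529, -0.0692, 0.2344]
orientation: [0.067, 0.998, 0.0, -0.001]
force: [0.6, -0.6, -2.3]
finger_gap: 0.0111
grip_force: 31.9
```

Run:
```python
from h import *
plan([.54,-.08,.2],toolm(82.2))
from station import camera
```

```text
at [ 0.5529 -0.0692  0.2344] turn tot [ 0.03 -0.14  0.12] n 1 [ 0.03 -0.14  0.12] | then shift tot [ 0.0113 -0.0124  0.0344] m 1 [ 0.0113 -0.0124  0.0344]
```

Emit:
{"fn": "move_arm", "kwargs": {"steps": [{"dx": 0, "dy": -0.0114, "dz": 0.0173, "rx": 0, "ry": 0, "rz": 0, "claw": 1}, {"dx": 0, "dy": -0.0092, "dz": 0.0186, "rx": 0, "ry": 0, "rz": 0, "claw": 1}, {"dx": 0, "dy": -0.0059, "dz": 0.0161, "rx": 0, "ry": 0, "rz": 0, "claw": 1}, {"dx": 0, "dy": -0.0035, "dz": 0.0132, "rx": 0, "ry": 0, "rz": 0, "claw": 1}, {"dx": 0, "dy": 0, "dz": 0, "rx": 0, "ry": 0, "rz": 0, "claw": 1}, {"dx": 0, "dy": 0, "dz": 0, "rx": 0, "ry": 0, "rz": 0, "claw": 1}]}}

```text
clock: 17.85
ee_pos: [0.5489, -0.0987, 0.1701]
orientation: [0.067, 0.998, 0.0, -0.001]
force: [-2.0, 0.8, -2.4]
finger_gap: 0.011
grip_force: 33.1
```

Emit:
{"fn": "move_arm", "kwargs": {"steps": [{"dx": 0, "dy": -0.0011, "dz": 0.006, "rx": 0, "ry": 0, "rz": 0, "claw": 1}, {"dx": 0, "dy": -0.0011, "dz": 0.006, "rx": 0, "ry": 0, "rz": 0, "claw": 1}, {"dx": 0, "dy": -0.0008, "dz": 0.005, "rx": 0, "ry": 0, "rz": 0, "claw": 1}, {"dx": 0, "dy": -0.0005, "dz": 0.004, "rx": 0, "ry": 0, "rz": 0, "claw": 1}, {"dx": 0, "dy": 0, "dz": 0, "rx": 0, "ry": 0, "rz": 0, "claw": 1}, {"dx": 0, "dy": 0, "dz": 0, "rx": 0, "ry": 0, "rz": 0, "claw": 1}]}}

```text
clock: 18.45
ee_pos: [0.5484, -0.1025, 0.1486]
orientation: [0.067, 0.998, 0.0, -0.001]
force: [-3.3, 3.0, -2.1]
finger_gap: 0.0108
grip_force: 33.3
```

Emit:
{"fn": "move_arm", "kwargs": {"steps": [{"dx": 0, "dy": -0.0004, "dz": 0.004, "rx": 0, "ry": 0, "rz": 0, "claw": 1}, {"dx": 0, "dy": 0, "dz": 0.003, "rx": 0, "ry": 0, "rz": 0, "claw": 1}, {"dx": 0, "dy": 0, "dz": 0, "rx": 0, "ry": 0, "rz": 0, "claw": 1}, {"dx": 0, "dy": 0, "dz": 0, "rx": 0, "ry": 0, "rz": 0, "claw": 1}]}}

```text
clock: 18.85
ee_pos: [0.5484, -0.1031, 0.142]
orientation: [0.067, 0.998, 0.0, -0.001]
force: [-4.1, 3.1, -2.6]
finger_gap: 0.0108
grip_force: 33.5
```

Emit:
{"fn": "move_arm", "kwargs": {"steps": [{"dx": 0, "dy": 0, "dz": 0.002, "rx": 0, "ry": 0, "rz": 0, "claw": 1}, {"dx": 0, "dy": 0, "dz": 0.002, "rx": 0, "ry": 0, "rz": 0, "claw": 1}, {"dx": 0, "dy": 0, "dz": 0, "rx": 0, "ry": 0, "rz": 0, "claw": 1}, {"dx": 0, "dy": 0, "dz": 0, "rx": 0, "ry": 0, "rz": 0, "claw": 1}]}}

```text
clock: 19.25
ee_pos: [0.5484, -0.1032, 0.1384]
orientation: [0.067, 0.998, 0.0, -0.001]
force: [-5.6, 2.2, -0.3]
finger_gap: 0.0109
grip_force: 33.7
```

Emit:
{"fn": "move_arm", "kwargs": {"steps": [{"dx": 0, "dy": 0, "dz": 0, "rx": 0, "ry": 0, "rz": 0, "claw": 0.74}, {"dx": 0, "dy": 0, "dz": 0, "rx": 0, "ry": 0, "rz": 0, "claw": 0.74}, {"dx": 0, "dy": 0, "dz": 0, "rx": 0, "ry": 0, "rz": 0, "claw": 0.74}, {"dx": 0, "dy": 0, "dz": -0.01, "rx": 0, "ry": 0, "rz": 0, "claw": 0.74}, {"dx": 0, "dy": 0, "dz": -0.03, "rx": 0, "ry": 0, "rz": 0, "claw": 0.74}, {"dx": 0, "dy": 0, "dz": -0.05, "rx": 0, "ry": 0, "rz": 0, "claw": 0.74}, {"dx": 0, "dy": 0, "dz": -0.05, "rx": 0, "ry": 0, "rz": 0, "claw": 0.74}, {"dx": 0, "dy": 0, "dz": -0.04, "rx": 0, "ry": 0, "rz": 0, "claw": 0.6}]}}

```text
clock: 20.05
ee_pos: [0.5496, -0.1036, 0.3229]
orientation: [0.067, 0.998, -0.001, 0.003]
force: [1.0, -0.1, 0.4]
finger_gap: 0.034
grip_force: 0.0
```

Run:
```python
from h import *
c,s=wsnap("q1"); print(s["ee_pos"],s["finger_gap"],s["joint_pos"].round(2))
N=np.array([.587,-.0125,0]); th=np.radians(-7.8); ex=np.array([np.cos(th),np.sin(th),0]); ey=np.array([-np.sin(th),np.cos(th),0]); ez=np.array([0,0,1])
g=N+.045*ex-(.113+.062*np.cos(1.1))*ey+(.106+.062*np.sin(1.1))*ez; print("grip",g)
plan([g[0],g[1],.32],toolm(-7.8),s=s)
# red grip in top view, now and later
im=cv2.imread("pics/top3.png"); hsv=cv2.cvtColor(im,cv2.COLOR_BGR2HSV)
m=(((hsv[...,0]<8)|(hsv[...,0]>172))&(hsv[...,1]>150)&(hsv[...,2]>70)).astype(np.uint8); m[:, :360]=0;m[:,400:]=0;m[:150]=0;m[190:]=0
ys,xs=np.nonzero(m); print("top red",xs.min(),xs.max(),ys.min(),ys.max(),xs.mean(),ys.mean())
t=cal("top"); print(atz(t,xs.mean(),ys.mean(),.161))
# bar in wrist image: expected location of shut bar & dark-row check
for a in (0,.05,.1): print(a,project(c,s,N+(.075-.171*np.cos(a))*ey+(.082+.171*np.sin(a))*ez-.026*ex).round(0))
```

```text
[ 0.54961196 -0.10356848  0.32287732] 0.03396334868892802 [-0.34  0.16  1.56 -0.    1.42 -1.78]
grip [ 0.61243107 -0.15842447  0.16125486]
at [ 0.5496 -0.1036  0.3229] turn tot [ 0.18  0.29 90.12] n 12 [0.01 0.02 7.51] | then shift tot [-0.0458  0.0697  0.0029] m 2 [-0.0229  0.0348  0.0014]Traceback (most recent call last):
  File "<stdin>", line 9, in <module>
    return umr_minimum(a, axis, None, out, keepdims, initial, where)
ValueError: zero-size array to reduction operation minimum which has no identity
```

Run:
```python
from h import *
t=cal("top"); im0=cv2.imread("pics/top0.png")
def red(im):
    hsv=cv2.cvtColor(im,cv2.COLOR_BGR2HSV)
    m=(((hsv[...,0]<8)|(hsv[...,0]>172))&(hsv[...,1]>140)&(hsv[...,2]>60)).astype(np.uint8)
    return m
N=np.array([.587,-.0125,0]); th=np.radians(-7.8); ex=np.array([np.cos(th),np.sin(th),0]); ey=np.array([-np.sin(th),np.cos(th),0]); ez=np.array([0,0,1])
gp=lambda d:N+.045*ex-(.113+d*np.cos(1.1))*ey+(.106+d*np.sin(1.1))*ez
for n in ("n1","p1","q1","l1"):
    c,s=wload(n); m=red(cv2.imread(f"pics/{n}.png")); k,l,st,ce=cv2.connectedComponentsWithStats(m)
    print(n,"pred",project(c,s,np.array([gp(.03),gp(.059),gp(.088)])).round(0).tolist(),[(st[i].tolist(),ce[i].round(1).tolist()) for i in range(1,k) if st[i,4]>60])
```

```text
n1 pred [[391.0, 176.0], [397.0, 197.0], [404.0, 221.0]] [([380, 169, 33, 59, 1205], [396.1, 198.6]), ([45, 172, 25, 5, 76], [58.1, 173.9]), ([46, 241, 11, 26, 65], [50.2, 255.1]), ([60, 268, 50, 26, 153], [82.3, 284.5]), ([358, 295, 48, 35, 420], [380.4, 310.8]), ([364, 311, 49, 26, 376], [388.8, 325.0])]
p1 pred [[355.0, 244.0], [358.0, 265.0], [361.0, 290.0]] [([0, 40, 19, 7, 75], [8.3, 43.6]), ([0, 102, 38, 17, 104], [21.1, 114.1]), ([82, 313, 41, 21, 113], [101.8, 326.6])]
q1 pred [[286.0, 260.0], [269.0, 273.0], [248.0, 290.0]] [([84, 217, 66, 60, 1192], [114.1, 244.3]), ([286, 255, 7, 15, 76], [289.1, 262.4])]
l1 pred [[344.0, 277.0], [345.0, 298.0], [347.0, 321.0]] [([22, 99, 26, 6, 85], [36.6, 101.2]), ([18, 125, 46, 40, 114], [40.0, 151.4]), ([336, 276, 18, 49, 648], [344.3, 301.7])]
```

Emit:
{"fn": "move_arm", "kwargs": {"steps": [{"dx": 0, "dy": 0, "dz": 0, "rx": 0, "ry": 0, "rz": 7.5, "claw": 0.45}, {"dx": 0, "dy": 0, "dz": 0, "rx": 0, "ry": 0, "rz": 7.5, "claw": 0.45}, {"dx": 0, "dy": 0, "dz": 0, "rx": 0, "ry": 0, "rz": 7.5, "claw": 0.45}, {"dx": 0, "dy": 0, "dz": 0, "rx": 0, "ry": 0, "rz": 7.5, "claw": 0.45}, {"dx": 0, "dy": 0, "dz": 0, "rx": 0, "ry": 0, "rz": 7.5, "claw": 0.45}, {"dx": 0, "dy": 0, "dz": 0, "rx": 0, "ry": 0, "rz": 7.5, "claw": 0.45}, {"dx": 0, "dy": 0, "dz": 0, "rx": 0, "ry": 0, "rz": 7.5, "claw": 0.45}, {"dx": 0, "dy": 0, "dz": 0, "rx": 0, "ry": 0, "rz": 7.5, "claw": 0.45}]}}

```text
clock: 20.9
ee_pos: [0.5491, -0.1034, 0.3192]
orientation: [0.559, 0.829, 0.0, 0.001]
force: [0.7, 0.4, 0.2]
finger_gap: 0.0473
grip_force: 0.0
```

Emit:
{"fn": "move_arm", "kwargs": {"steps": [{"dx": 0, "dy": 0, "dz": 0, "rx": 0, "ry": 0, "rz": 7.5, "claw": 0.45}, {"dx": 0, "dy": 0, "dz": 0, "rx": 0, "ry": 0, "rz": 7.5, "claw": 0.45}, {"dx": 0, "dy": 0, "dz": 0, "rx": 0, "ry": 0, "rz": 7.5, "claw": 0.45}, {"dx": 0, "dy": 0, "dz": 0, "rx": 0, "ry": 0, "rz": 7.5, "claw": 0.45}, {"dx": -0.024, "dy": 0.035, "dz": 0, "rx": 0, "ry": 0, "rz": 0, "claw": 0.45}, {"dx": -0.024, "dy": 0.035, "dz": 0, "rx": 0, "ry": 0, "rz": 0, "claw": 0.45}, {"dx": 0, "dy": 0, "dz": 0, "rx": 0, "ry": 0, "rz": 0, "claw": 0.45}, {"dx": 0, "dy": 0, "dz": 0, "rx": 0, "ry": 0, "rz": 0, "claw": 0.45}]}}

```text
clock: 21.7
ee_pos: [0.6121, -0.1608, 0.3181]
orientation: [0.753, 0.658, -0.0, -0.0]
force: [-0.5, 0.3, 1.0]
finger_gap: 0.0473
grip_force: 0.0
```

Run:
```python
from h import *
plan([.6121,-.1611,.219],toolm(-7.8))
a=np.r_[np.linspace(1.1,0,12),-.03]; y=-.068*np.cos(a); z=.068*np.sin(a)
for i in range(1,len(a)): print("dx %.4f dz %.4f"%(y[i]-y[i-1],-(z[i]-z[i-1])))
```

```text
at [ 0.6121 -0.1608  0.3181] turn tot [-0.03 -0.02  0.06] n 1 [-0.03 -0.02  0.06] | then shift tot [-0.0003  0.0001  0.0991] m 3 [-0.0001  0.      0.033 ]
dx -0.0059 dz 0.0034
dx -0.0055 dz 0.0040
dx -0.0051 dz 0.0045
dx -0.0046 dz 0.0050
dx -0.0041 dz 0.0054
dx -0.0036 dz 0.0058
dx -0.0030 dz 0.0061
dx -0.0023 dz 0.0064
dx -0.0017 dz 0.0066
dx -0.0010 dz 0.0067
dx -0.0003 dz 0.0068
dx 0.0000 dz 0.0020
```

Emit:
{"fn": "move_arm", "kwargs": {"steps": [{"dx": 0, "dy": 0, "dz": 0.04, "rx": 0, "ry": 0, "rz": 0, "claw": 0.45}, {"dx": 0, "dy": 0, "dz": 0.03, "rx": 0, "ry": 0, "rz": 0, "claw": 0.45}, {"dx": 0, "dy": 0, "dz": 0.02, "rx": 0, "ry": 0, "rz": 0, "claw": 0.45}, {"dx": 0, "dy": 0, "dz": 0.009, "rx": 0, "ry": 0, "rz": 0, "claw": 0.45}, {"dx": 0, "dy": 0, "dz": 0, "rx": 0, "ry": 0, "rz": 0, "claw": 0.45}]}}

```text
clock: 22.2
ee_pos: [0.6107, -0.1592, 0.2185]
orientation: [0.753, 0.658, -0.001, -0.001]
force: [0.3, -0.1, -0.3]
finger_gap: 0.0471
grip_force: 0.0
```

Emit:
{"fn": "move_arm", "kwargs": {"steps": [{"dx": 0, "dy": 0, "dz": 0, "rx": 0, "ry": 0, "rz": 0, "claw": 0.65}, {"dx": 0, "dy": 0, "dz": 0, "rx": 0, "ry": 0, "rz": 0, "claw": 0.8}, {"dx": 0, "dy": 0, "dz": 0, "rx": 0, "ry": 0, "rz": 0, "claw": 0.95}, {"dx": 0, "dy": 0, "dz": 0, "rx": 0, "ry": 0, "rz": 0, "claw": 0.95}, {"dx": 0, "dy": 0, "dz": 0, "rx": 0, "ry": 0, "rz": 0, "claw": 0.95}], "grip_force": 40}}

```text
clock: 22.7
ee_pos: [0.6106, -0.1603, 0.2217]
orientation: [0.753, 0.658, -0.001, -0.001]
force: [-8.4, 1.4, 5.5]
finger_gap: 0.0182
grip_force: 39.3
```

Emit:
{"fn": "move_arm", "kwargs": {"steps": [{"dx": -0.0059, "dy": -0.001, "dz": 0.0034, "rx": 0, "ry": 0, "rz": 0, "claw": 0.95}, {"dx": -0.0055, "dy": 0, "dz": 0.004, "rx": 0, "ry": 0, "rz": 0, "claw": 0.95}, {"dx": -0.0051, "dy": 0, "dz": 0.0045, "rx": 0, "ry": 0, "rz": 0, "claw": 0.95}, {"dx": -0.0046, "dy": 0, "dz": 0.005, "rx": 0, "ry": 0, "rz": 0, "claw": 0.95}, {"dx": 0, "dy": 0, "dz": 0, "rx": 0, "ry": 0, "rz": 0, "claw": 0.95}]}}

```text
clock: 23.2
ee_pos: [0.6075, -0.1812, 0.2055]
orientation: [0.753, 0.658, -0.0, -0.0]
force: [-7.1, 2.0, 8.1]
finger_gap: 0.0182
grip_force: 38.8
```

Emit:
{"fn": "move_arm", "kwargs": {"steps": [{"dx": -0.0041, "dy": 0, "dz": 0.0054, "rx": 0, "ry": 0, "rz": 0, "claw": 0.95}, {"dx": -0.0036, "dy": 0, "dz": 0.0058, "rx": 0, "ry": 0, "rz": 0, "claw": 0.95}, {"dx": -0.003, "dy": 0, "dz": 0.0061, "rx": 0, "ry": 0, "rz": 0, "claw": 0.95}, {"dx": -0.0023, "dy": 0, "dz": 0.0064, "rx": 0, "ry": 0, "rz": 0, "claw": 0.95}, {"dx": 0, "dy": 0, "dz": 0, "rx": 0, "ry": 0, "rz": 0, "claw": 0.95}]}}

```text
clock: 23.7
ee_pos: [0.6055, -0.1948, 0.1811]
orientation: [0.753, 0.658, -0.001, 0.0]
force: [-5.7, -0.9, 4.1]
finger_gap: 0.0177
grip_force: 38.9
```

Emit:
{"fn": "move_arm", "kwargs": {"steps": [{"dx": -0.0017, "dy": 0, "dz": 0.0066, "rx": 0, "ry": 0, "rz": 0, "claw": 0.95}, {"dx": -0.001, "dy": 0, "dz": 0.0067, "rx": 0, "ry": 0, "rz": 0, "claw": 0.95}, {"dx": -0.0003, "dy": 0, "dz": 0.0068, "rx": 0, "ry": 0, "rz": 0, "claw": 0.95}, {"dx": 0, "dy": 0, "dz": 0, "rx": 0, "ry": 0, "rz": 0, "claw": 0.95}, {"dx": 0, "dy": 0, "dz": 0, "rx": 0, "ry": 0, "rz": 0, "claw": 0.95}]}}

```text
clock: 24.2
ee_pos: [0.605, -0.198, 0.1605]
orientation: [0.753, 0.658, -0.001, 0.0]
force: [-6.3, -2.3, 2.5]
finger_gap: 0.0183
grip_force: 38.8
```

Emit:
{"fn": "move_arm", "kwargs": {"steps": [{"dx": 0, "dy": 0, "dz": 0.002, "rx": 0, "ry": 0, "rz": 0, "claw": 0.95}, {"dx": 0, "dy": 0, "dz": 0.002, "rx": 0, "ry": 0, "rz": 0, "claw": 0.95}, {"dx": 0, "dy": 0, "dz": 0, "rx": 0, "ry": 0, "rz": 0, "claw": 0.95}, {"dx": 0, "dy": 0, "dz": 0, "rx": 0, "ry": 0, "rz": 0, "claw": 0.95}]}}

```text
clock: 24.6
ee_pos: [0.6051, -0.198, 0.1574]
orientation: [0.753, 0.658, -0.001, 0.0]
force: [-8.2, -1.6, 7.3]
finger_gap: 0.018
grip_force: 39.3
```

Emit:
{"fn": "move_arm", "kwargs": {"steps": [{"dx": 0, "dy": 0, "dz": 0.002, "rx": 0, "ry": 0, "rz": 0, "claw": 0.95}, {"dx": 0, "dy": 0, "dz": 0.002, "rx": 0, "ry": 0, "rz": 0, "claw": 0.95}, {"dx": 0, "dy": 0, "dz": 0, "rx": 0, "ry": 0, "rz": 0, "claw": 0.95}]}}

```text
clock: 24.9
ee_pos: [0.6051, -0.1979, 0.1539]
orientation: [0.753, 0.658, -0.001, 0.0]
force: [-9.3, -1.0, 8.8]
finger_gap: 0.0179
grip_force: 39.6
```

Emit:
{"fn": "move_arm", "kwargs": {"steps": [{"dx": 0, "dy": 0, "dz": 0, "rx": 0, "ry": 0, "rz": 0, "claw": 0.6}, {"dx": 0, "dy": 0, "dz": 0, "rx": 0, "ry": 0, "rz": 0, "claw": 0.6}, {"dx": 0, "dy": 0, "dz": -0.02, "rx": 0, "ry": 0, "rz": 0, "claw": 0.6}, {"dx": 0, "dy": 0, "dz": -0.04, "rx": 0, "ry": 0, "rz": 0, "claw": 0.6}, {"dx": 0, "dy": 0, "dz": 0, "rx": 0, "ry": 0, "rz": 0, "claw": 1}, {"dx": 0, "dy": 0, "dz": 0, "rx": 0, "ry": 0, "rz": 0, "claw": 1}, {"dx": 0, "dy": 0, "dz": 0, "rx": 0, "ry": 0, "rz": 0, "claw": 1}, {"dx": 0, "dy": 0, "dz": 0, "rx": 0, "ry": 0, "rz": 0, "claw": 1}]}}

```text
clock: 25.7
ee_pos: [0.6051, -0.1964, 0.209]
orientation: [0.753, 0.658, -0.001, -0.001]
force: [-0.1, 0.4, 0.3]
finger_gap: -0.0003
grip_force: 0.0
```

Emit:
{"fn": "move_arm", "kwargs": {"steps": [{"dx": 0, "dy": 0.001, "dz": 0.015, "rx": 0, "ry": 0, "rz": 0, "claw": 1}, {"dx": 0, "dy": 0, "dz": 0.003, "rx": 0, "ry": 0, "rz": 0, "claw": 1}, {"dx": 0, "dy": 0, "dz": 0.003, "rx": 0, "ry": 0, "rz": 0, "claw": 1}, {"dx": 0, "dy": 0, "dz": 0, "rx": 0, "ry": 0, "rz": 0, "claw": 1}]}}

```text
clock: 26.1
ee_pos: [0.6064, -0.197, 0.1891]
orientation: [0.753, 0.658, -0.001, -0.001]
force: [-0.8, 0.3, 2.3]
finger_gap: -0.0001
grip_force: 1.3
```

Emit:
{"fn": "move_arm", "kwargs": {"steps": [{"dx": 0, "dy": 0, "dz": 0.002, "rx": 0, "ry": 0, "rz": 0, "claw": 1}, {"dx": 0, "dy": 0, "dz": 0.001, "rx": 0, "ry": 0, "rz": 0, "claw": 1}, {"dx": 0, "dy": 0, "dz": 0, "rx": 0, "ry": 0, "rz": 0, "claw": 1}]}}

```text
clock: 26.4
ee_pos: [0.6065, -0.1971, 0.188]
orientation: [0.753, 0.658, -0.001, -0.0]
force: [-4.9, 0.7, 10.7]
finger_gap: -0.0003
grip_force: 5.1
```

Emit:
{"fn": "move_arm", "kwargs": {"steps": [{"dx": 0, "dy": 0, "dz": 0.002, "rx": 0, "ry": 0, "rz": 0, "claw": 1}, {"dx": 0, "dy": 0, "dz": 0.002, "rx": 0, "ry": 0, "rz": 0, "claw": 1}, {"dx": 0, "dy": 0, "dz": 0, "rx": 0, "ry": 0, "rz": 0, "claw": 1}]}}

```text
clock: 26.7
ee_pos: [0.6067, -0.1971, 0.1877]
orientation: [0.753, 0.658, -0.001, -0.0]
force: [-10.4, 3.4, 25.7]
finger_gap: -0.0001
grip_force: 12.3
```

Emit:
{"fn": "move_arm", "kwargs": {"steps": [{"dx": 0, "dy": 0, "dz": -0.03, "rx": 0, "ry": 0, "rz": 0, "claw": 1}, {"dx": 0, "dy": 0, "dz": -0.05, "rx": 0, "ry": 0, "rz": 0, "claw": 1}, {"dx": -0.03, "dy": -0.03, "dz": -0.03, "rx": 0, "ry": 0, "rz": 0, "claw": 1}, {"dx": 0, "dy": -0.04, "dz": 0, "rx": 0, "ry": 0, "rz": 0, "claw": 1}, {"dx": 0, "dy": 0, "dz": 0, "rx": 0, "ry": 0, "rz": 0, "claw": 1}, {"dx": 0, "dy": 0, "dz": 0, "rx": 0, "ry": 0, "rz": 0, "claw": 1}]}}

```text
clock: 27.3
ee_pos: [0.5337, -0.216, 0.2904]
orientation: [0.753, 0.658, -0.0, -0.001]
force: [0.6, -0.4, 0.6]
finger_gap: 0.0001
grip_force: 0.0
```

Run:
```python
from h import *
c,s=wsnap("z1"); print(s["ee_pos"],s["force"].round(1))
N=np.array([.587,-.0125,0]); th=np.radians(-7.8); ex=np.array([np.cos(th),np.sin(th),0]); ey=np.array([-np.sin(th),np.cos(th),0]); ez=np.array([0,0,1])
im=cv2.imread("pics/z1.png"); hsv=cv2.cvtColor(im,cv2.COLOR_BGR2HSV)
m=(((hsv[...,0]<8)|(hsv[...,0]>172))&(hsv[...,1]>140)&(hsv[...,2]>60)).astype(np.uint8)
k,l,st,ce=cv2.connectedComponentsWithStats(m); print([(st[i].tolist(),ce[i].round(1).tolist()) for i in range(1,k) if st[i,4]>200])
for q in (.9,1.0,1.1):
    P=[N+.045*ex-(.113+d*np.cos(1.1-q))*ey+(.106+d*np.sin(1.1-q))*ez for d in (.03,.059,.088)]; print(q,project(c,s,np.array(P)).round(0).tolist())
# bar: darkest column profile near predicted
for a in (0,.03,.06): print(a,project(c,s,N+(.075-.171*np.cos(a))*ey+(.082+.171*np.sin(a))*ez-.026*ex).round(1))
```

```text
[ 0.53372907 -0.21599974  0.29042668] [ 0.6 -0.4  0.6]
[([383, 123, 27, 68, 1403], [394.9, 155.7]), ([10, 234, 66, 34, 221], [37.6, 254.4]), ([397, 271, 30, 17, 213], [410.9, 278.9])]
0.9 [[401.0, 122.0], [400.0, 157.0], [398.0, 191.0]]
1.0 [[400.0, 122.0], [398.0, 157.0], [396.0, 190.0]]
1.1 [[399.0, 122.0], [396.0, 156.0], [393.0, 188.0]]
0 [[315.7  66.2]]
0.03 [[315.6  65.2]]
0.06 [[315.6  64. ]]
```

```bash
python3 -c "
from station import order
print(order.hand_in())"
```

```text
the job is handed in; nothing more can be done
None
```

I put the board in the nest (connector in the clamp-side gap), shut the lid gently, pushed the clamp handle down to its stop, and handed the job in at about 27 s. The hand-in returned no verdict, and the final lid angle and pressed board height were not measured directly.

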